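# Make up the bridge kit and the track-laying kit

## Robot

A 6-joint arm with a two-finger parallel gripper is mounted at the origin on the work surface; the furniture and walls round the work are solid. World frame = base frame: x ahead of the robot, y to its left, z up, the work surface at z = 0. Lengths are in m, angles in rad, forces in N, time in s.
With the tool pointing down it reaches from about 0.375 to 0.9 m from the base axis. Payload 3.1 kg.
Tool frame: the origin (TCP) lies on the centre line of the jaws, within the pads' length; the fingertips stand 19 mm ahead of it and the grasp point (between the pads) is the TCP; z points along the fingers, y is the direction in which the jaws open and shut (so a half turn about z gives the same grasp; the last joint's range is limited). The gripper opens to 85 mm and grips with 20 to 120 N. Pads are 22 mm wide; open, the fingers measure 114 mm over their backs; the gripper's body (76 mm by 85 mm) begins 54 mm behind the grasp point. The pads swing forward as they close: fully open they stand 13 mm farther back than shut.
Start: joints at [-1.28, 0.527, 1.433, -0, 1.181, -0.178], TCP at [0.283, -0.557, 0.25] pointing down, gripper open.
Joint ranges: [-3.08, 3.08], [-0.75, 2.2], [0.22, 2.44], [-1.43, 4.57], [0, 2.65], [-2.85, 2.85]. Speed limits (rad/s): [2.79, 2.79, 3.14, 3.14, 3.14, 3.14].

## Interface

Orientations are given as a unit quaternion [x, y, z, w].
In Python, from station import manip, imaging, workorder gives the robot as it stands.
- The arm moves only by the shell command python3 -m creep 'ROWS' [FORCE]. ROWS is a JSON object of lists of equal length, an entry for each row: "claw": the finger opening in cm, from 0 to 8.54; "dp": the shift along the tool's x, y, z in cm, a list of three; "roll": the turn about the tool's z in rad. In form: {"claw": [claw, ...], "dp": [[dx, dy, dz], ...], "roll": [roll, ...]}. A call has 1 to 12 rows; each row is the pose to reach, as a shift and turn from the pose commanded when the call began, along the tool's axes at that moment; what a row does not reach only later rows make up. A row lasts 1/10 s, in which the tool goes at most 50 mm and 8.59 degrees, less where a joint would pass 70% of its speed; a pose out of reach is approached as far as the arm can. A call with a gripper value outside its range is refused whole. The fingers move at their own pace and stop on an object; FORCE is the grip in N (left out, the last holds). Time passes only in rows, so rows that repeat a pose let the fingers close. It gives the time, the measured TCP pose, the force and the opening at its end, in the units of the state.
- manip.sense(): the state, without advancing time (a new reading comes with each control period).
- imaging.snapshot(name): name is "side" or "top"; returns a dict with "image" (420x560x3 uint8, red, green, blue), "z_map" (420x560 float32, m along the optical axis (not along the pixel's ray), 0 where there is no reading), "vfov" (degrees; the focal length in pixels is half the picture's height over the tangent of half this angle, whatever the lens; pixels are square), "cx", "cy" (the principal point, pixels), "R" (3x3) and "t" (3): a world point X has camera coordinates R X + t. Camera axes: x right, y down, z forward; pixel columns grow to the right and rows downward; lengths in m; the calibration is good to about 2 mm. A picture is of the moment at which its call begins.
- workorder.sign_off(): hands the job in, once; it reports no verdict.
The state is a dict: "t": time; "q": joint angles; "qd": joint speeds; "tau": joint torques, N m; "tcp_pos": TCP position; "tool_rot": TCP orientation; "force": force on the tool from outside, world axes, zero at the start; "ft_torque": the same for the moment, N m; "finger_gap": opening from 0.0 (shut) to 1.0 (fully open).
Only numpy, scipy, OpenCV 4.12 (cv2) and the standard library are available. Lean on these libraries where they do the work, as an engineer would, in place of code of your own. Each camera call takes 0.05 s, during which the arm holds its last target.

## Task

Make up the two kits. Swing the lid of the gluing jig up past vertical so that it stays open by itself, lift out the bridge span and lay it right way up in the long bay of the bridge tray, and stand a ballast canister and the paint jar upright in that tray's two small cells, one in each. In the other tray, the track tray, lay the nail tin flat and right way up in the broad bay and stand the other ballast canister upright in either small cell; leave the lid open.

Things in the scene. Friction and masses are not known exactly. Their poses are not given: they have to be found in the camera images.
- bridge_tray: fixed shallow plywood tray, felt floor, 109 (x) x 152 (y) mm, walls 4 mm thick, rim 22 mm and inner floor 10 mm above its underside. Origin: centre of underside (on its feet); x roughly away from the robot, y left. Long narrow bay, 46 (x) x 144 (y) mm inside, centred at x +27.5, y 0 mm; two small cells, 51 (x) x 70 (y) mm, on the robot's side, centred at x -25, y +37 and -37 mm
- track_tray: fixed shallow plywood tray, felt floor, 141 (x) x 120 (y) mm, walls 4 mm thick, rim 22 mm and inner floor 10 mm above its underside. Origin: centre of underside (on its feet); x roughly away from the robot, y left. Broad bay, 78 (x) x 112 (y) mm inside, centred at x +27.5, y 0 mm; two small cells, 51 (x) x 54 (y) mm, on the robot's side, centred at x -41, y +29 and -29 mm; one stays empty
- jig: fixed metal gluing jig on the grey work board (board top at z 8 mm), base 112 (x) x 186 (y) mm. Origin: centre of underside, x roughly away from the robot; heights from it: base top 14 mm, hinge line 52.5 mm (along its y at x +50 mm). Span nest centred at x -8, y 0: stops 10 mm high at the span's ends and beside it at y +-50 mm, 2 mm play; middle of its sides free for fingers
- jig_lid (a joint): lid of the jig, an open frame hinged at the back: 0 = closed, level, its two press bars over the span 45 mm either side of its middle; grows as it swings up and away from the robot; 1.57 upright, 1.95 leaning back on its stop. 0.22 kg, no latch or spring, hardly any friction: short of upright it falls shut, past it falls open and stays
- lid_pull (a point): centre of the lid's pull: black barrel 30 mm long, 14 mm thick, lying along the jig's y in front of the lid, 120 mm from the hinge line, at hinge height when closed; lid bar 17 mm behind it, nothing below it. Pinched by its two ends from above (closing along jig y) it turns between the pads, so the tool can point down all through the swing
- bridge_span: white plastic model bridge span, a track between two plate girders, 34 (x) x 130 (y) x 30 mm high, alike end for end. Origin: centre of underside, z up. Starts in the jig, aligned with it, 14 mm above the jig's underside, under the lid's press bars. Grip across the 34 mm width at mid length
- nail_tin: flat closed brown tin, 64 (x) x 98 (y) x 28 mm high, lying loose on the grey work board. Origin: centre of underside, z up. Grip across its 64 mm width. Larger than the brown card box (50 x 70 x 22 mm) and thicker than the yellow pack (12 mm), which belong to neither kit
- paint_jar: paint jar with a white screw cap and a labelled body, 35 mm diameter, 45 mm tall (cap from 32 mm up, slightly narrower), standing loose on the grey work board. Origin: centre of its underside, z up. Grip across any diameter
- ballast_can_a: black film canister of ballast, upright cylinder with a slightly wider cap, 35 mm diameter, 54 mm tall, loose on the grey work board. Origin: centre of its underside, z up. The two canisters are alike: either may go into either tray. Grip across any diameter
- ballast_can_b: black film canister of ballast, upright cylinder with a slightly wider cap, 35 mm diameter, 54 mm tall, loose on the grey work board. Origin: centre of its underside, z up. The two canisters are alike: either may go into either tray. Grip across any diameter
Not all that is in view belongs to the job. What is shaped like the nail_tin but orange is not meant.

How it is judged:
By the outcome, as a careful person would: the job done as asked, in the order asked, and still so for the second after the job is handed in, with the robot touching nothing.
It also fails if it takes over 128 s, if anything falls off the work surface, if the arm or the gripper's body presses on something with over 40 N, if the wrist force passes 120 N, or if a joint passes its speed limit or range.

## Working session

There is one attempt and no reset: what is moved stays moved. The work goes in short steps, Python scripts to look and compute and a shell command to move; the robot and the scene stay as the last step left them, time stands still between calls to the robot, and variables do not carry over. Pictures are saved under pics/ and viewed, and the job is handed in when it is done.

```bash
ls -la; mkdir -p pics
python3 - <<'E'
from station import manip, imaging
import cv2, numpy as np
print(manip.sense())
for n in ("side","top"):
    s=imaging.snapshot(n)
    cv2.imwrite(f"pics/{n}0.png",s["image"][:,:,::-1])
    np.savez(f"{n}0.npz",**s)
    print(n,s["vfov"],s["cx"],s["cy"],s["R"],s["t"], (s["z_map"]==0).mean())
E
```

```text
total 12
drwxr-xr-x  3 agent agent 4096 Dec  6 09:35 .
drwxr-xr-x 23 root  root  4096 Dec  6 09:35 ..
drwxr-xr-x  2 agent agent 4096 Dec  6 09:35 pics
{'t': 0.0, 'q': array([-1.27952365e+00,  5.28464627e-01,  1.43388338e+00,  3.72683928e-05,
        1.18139989e+00, -1.78487237e-01]), 'qd': array([-0.00030181,  0.00033567,  0.00211522,  0.00143446, -0.00015142,
       -0.00103052]), 'tau': array([-7.97968369e-05, -4.42356384e+01, -1.78023165e+01, -3.89771512e-04,
        8.39491084e-03, -2.99527549e-07]), 'tcp_pos': array([ 0.28276849, -0.55663065,  0.24934054]), 'tool_rot': array([ 9.72543372e-01,  2.32719206e-01, -4.35337104e-05, -1.07688134e-03]), 'force': array([-0.68555664, -0.14245936,  0.06787871]), 'ft_torque': array([ 0.03688365,  0.05953067, -0.03689326]), 'finger_gap': 1.000798765638553}
side 46.34467033798334 285.72254925348005 202.8607463596823 [[ 0.99995042  0.00860689  0.00500862]
 [ 0.00839464 -0.45800771 -0.88890858]
 [-0.00535675  0.88890655 -0.45805726]] [-0.58797465  0.09324365  1.3545333 ] 0.005208333333333333
top 50.774295577540876 279.07897515145885 211.45607254395247 [[ 0.02693796 -0.9996219  -0.00551442]
 [-0.99670288 -0.02643612 -0.07671056]
 [ 0.07653577  0.00756266 -0.99703815]] [0.03303989 0.59673445 1.04930255] 0.003928571428571429
```

View pics/side0.png

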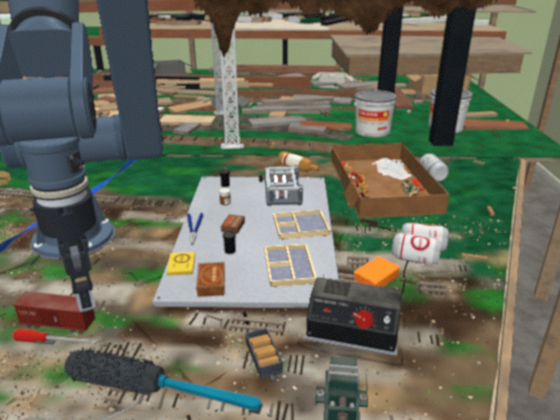

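View pics/top0.png

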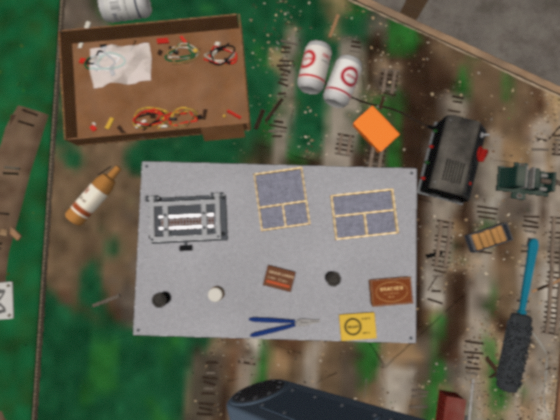

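The top view (x up, y to the left) shows the jig at about (188,218) with its pull at (186,246). The track tray is at about (282,198), since its broad bay is the far one, and the bridge tray is at (365,213). The canisters are at (161,299) and (333,278), the jar at (216,294), the nail tin at (390,291), the card box at (280,278) and the yellow pack at (357,326). Next I'll zoom in.

```bash
cat > h.py <<'E'
import numpy as np, cv2
from scipy.spatial.transform import Rotation as Ro
def load(f): return dict(np.load(f))
def F(s): return s["image"].shape[0]/2/np.tan(np.radians(float(s["vfov"]))/2)
def ray(s,u,v):
    f=F(s); d=s["R"].T@np.array([(u-s["cx"])/f,(v-s["cy"])/f,1.]); return -s["R"].T@s["t"], d
def onz(s,u,v,z):
    c,d=ray(s,u,v); return c+d*(z-c[2])/d[2]
def cloud(s):
    f=F(s); h,w=s["z_map"].shape; v,u=np.mgrid[:h,:w]; Z=s["z_map"].astype(float)
    P=np.stack([(u-s["cx"])/f*Z,(v-s["cy"])/f*Z,Z],-1); return (P-s["t"])@s["R"]
def proj(s,X):
    c=s["R"]@np.asarray(X,float)+s["t"]; f=F(s); return np.array([c[0]/c[2]*f+s["cx"],c[1]/c[2]*f+s["cy"]])
E
python3 - <<'E'
from h import *
s=load("top0.npz"); im=s["image"][:,:,::-1]
cv2.imwrite("pics/topA.png",cv2.resize(im[155:275,135:315],None,fx=4.4,fy=4.4,interpolation=cv2.INTER_CUBIC))
cv2.imwrite("pics/topB.png",cv2.resize(im[180:345,240:420],None,fx=3.6,fy=3.6,interpolation=cv2.INTER_CUBIC))
C=cloud(s)
for n,p in dict(board=(240,320),board2=(320,250),jigbase=(165,200),pull=(186,246),canL=(161,299),canR=(333,278),jar=(216,294),tin=(390,291),box=(280,278),pack=(357,326),tt=(270,187),bt=(365,200)).items():
    print(n,p,C[p[1],p[0]].round(4))
t=load("side0.npz");D=cloud(t)
print(D[270,180],D[278,210],D[240,229],D[190,283])
E
```

```text
board (240, 320) [0.3318 0.1362 0.0087]
board2 (320, 250) [ 0.5051 -0.0534  0.0057]
jigbase (165, 200) [0.6156 0.3254 0.0293]
pull (186, 246) [0.5065 0.2615 0.0675]
canL (161, 299) [0.3827 0.3163 0.0574]
canR (333, 278) [ 0.4419 -0.0801  0.0596]
jar (216, 294) [0.3972 0.19   0.0537]
tin (390, 291) [ 0.4135 -0.2177  0.0359]
box (280, 278) [0.4364 0.0425 0.0302]
pack (357, 326) [ 0.3276 -0.1436  0.0211]
tt (270, 187) [0.6555 0.0729 0.0169]
bt (365, 200) [ 0.6294 -0.1593  0.0195]
[ 0.33536405 -0.18417342  0.02142173] [ 0.41631983 -0.23721748  0.03734075] [ 0.44442774 -0.09271934  0.05071642] [0.57732626 0.22770742 0.03832741]
```

View zooms.

View pics/topA.png

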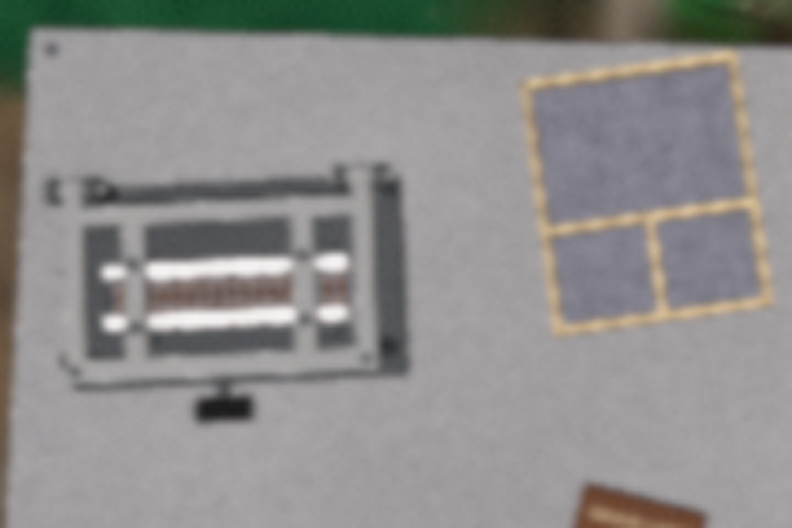

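View pics/topB.png

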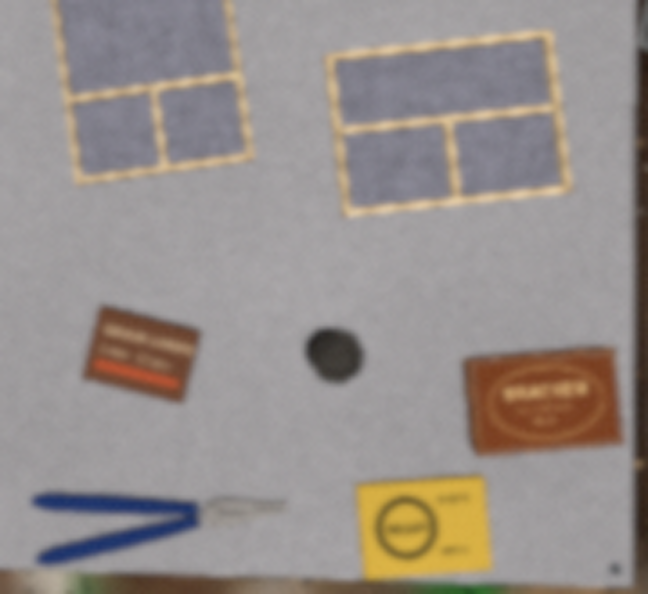

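```bash
cat > meas.py <<'E'
from h import *
s=load("top0.npz"); im=s["image"]; hsv=cv2.cvtColor(im,cv2.COLOR_RGB2HSV); C=cloud(s)
def rect(mask,roi,z,name,close=3):
    m=np.zeros(mask.shape,np.uint8); x0,y0,x1,y1=roi; m[y0:y1,x0:x1]=mask[y0:y1,x0:x1].astype(np.uint8)*255
    m=cv2.morphologyEx(m,cv2.MORPH_CLOSE,np.ones((close,close),np.uint8))
    cs,_=cv2.findContours(m,cv2.RETR_EXTERNAL,cv2.CHAIN_APPROX_NONE); c=max(cs,key=cv2.contourArea)
    W=np.array([onz(s,p[0],p[1],z)[:2] for p in c[:,0]])*1000
    (cx,cy),(w,h),a=cv2.minAreaRect(W.astype(np.float32)); 
    cc,_=cv2.minEnclosingCircle(W.astype(np.float32))
    print(name,"c",round(cx,1),round(cy,1),"size",round(w,1),round(h,1),"ang",round(a,2)); return m
H,S,V=[hsv[...,i].astype(int) for i in range(3)]
wood=(H>12)&(H<30)&(S>50)&(V>120)
rect(wood,(245,160,320,240),.030,"track")
rect(wood,(325,180,405,245),.030,"bridge")
red=(S>100)&((H<14)|(H>172))
rect((S>70)&((H<25)|(H>170)),(366,270,416,312),.036,"tin")
rect((S>70)&((H<25)|(H>170)),(258,260,300,295),.030,"box")
for n,roi,zt in (("canL",(145,285,180,315),.062),("canR",(318,262,350,295),.062),("jar",(200,280,232,308),.053)):
    P=C[roi[1]:roi[3],roi[0]:roi[2]].reshape(-1,3)
    Q=P[P[:,2]>zt-.012]; 
    x,y=Q[:,0],Q[:,1]
    print(n,len(Q),"c",Q[:,:2].mean(0).round(4),"mid",(x.min()+x.max())/2,(y.min()+y.max())/2,"ext",np.ptp(x),np.ptp(y),"z",np.median(Q[:,2]))
    rect((V<110) if n!="jar" else (V>170),roi,zt-.003,n)
# jig
P=C[180:260,135:240].reshape(-1,3);
E
python3 meas.py
python3 - <<'E'
from h import *
s=load("top0.npz");C=cloud(s); print((C[185:252:3,185,:]*1000).round(0).tolist())
P=C[242:251,178:195];print((P[...,2]*1000).round(0))
Q=P.reshape(-1,3);Q=Q[Q[:,2]>.05];print(Q.mean(0),np.ptp(Q,0))
E
```

```text
track c 627.3 44.3 size 142.7 119.9 ang 9.66
bridge c 595.3 -155.2 size 109.7 153.7 ang 7.7
tin c 413.5 -218.7 size 63.1 97.8 ang 5.93
box c 436.4 45.2 size 66.3 47.0 ang 77.61
canL 198 c [0.3836 0.3148] mid 0.43910541960929395 0.18917889972646668 ext 0.1489246258853445 0.29662335945174234 z 0.060475418172813454
canL c 383.8 315.3 size 32.0 45.1 ang 28.09
canR 184 c [ 0.4419 -0.0792] mid 0.4686458110360231 -0.027847485389162777 ext 0.0898438430318862 0.13742941077951662 z 0.06085619017867957
canR c 441.8 -79.0 size 32.1 34.7 ang 1.56
jar 175 c [0.3999 0.1876] mid 0.44720579085807133 0.12470659970830267 ext 0.1327238833877898 0.16767875941541427 z 0.05256311694500502
jar c 395.5 195.1 size 31.4 31.0 ang 47.18
[[657.0, 284.0, 4.0], [648.0, 282.0, 13.0], [641.0, 283.0, 7.0], [634.0, 283.0, 7.0], [625.0, 278.0, 26.0], [618.0, 279.0, 21.0], [607.0, 269.0, 63.0], [603.0, 278.0, 21.0], [596.0, 279.0, 18.0], [588.0, 278.0, 20.0], [579.0, 270.0, 52.0], [573.0, 273.0, 38.0], [566.0, 273.0, 35.0], [559.0, 273.0, 35.0], [551.0, 270.0, 50.0], [545.0, 275.0, 22.0], [537.0, 276.0, 19.0], [529.0, 265.0, 67.0], [523.0, 266.0, 63.0], [516.0, 265.0, 62.0], [509.0, 264.0, 65.0], [502.0, 263.0, 69.0], [494.0, 276.0, 8.0]]
[[18. 19. 16. 20. 19.  6. 61. 62. 61. 62.  4. 10.  6.  8. 10. 14.  6.]
 [ 8.  6. 10.  6.  8.  8.  7. 66. 62. 63. 10.  8.  6. 10.  6.  5.  7.]
 [ 9. 10.  5. 10. 10.  5.  8. 64. 62. 64.  7.  9.  9.  8.  8. 10.  7.]
 [11.  6. 61. 65. 63. 62. 70. 65. 65. 62. 63. 66. 65. 64. 63.  3.  9.]
 [ 7.  8. 67. 69. 66. 64. 69. 68. 68. 66. 67. 67. 72. 65. 64.  8.  6.]
 [ 8. 67. 69. 66. 69. 67. 66. 69. 66. 63. 67. 68. 69. 64. 65.  5.  5.]
 [ 6. 67. 67. 67. 62. 67. 65. 69. 68. 66. 67. 67. 68. 67. 67.  6.  5.]
 [ 5.  6. 63. 66. 66. 64. 65. 66. 66. 68. 72. 69. 63. 66. 64.  9.  5.]
 [ 3.  7. 65. 67. 62. 64. 62. 62. 61. 60. 69. 65. 64. 60. 60. 12.  9.]]
[0.50417089 0.26231052 0.06535202] [0.01890699 0.03018686 0.01252469]
```

```bash
cat > meas2.py <<'E'
from meas import *
print("cam",-s["R"].T@s["t"])
for n,roi,lo,hi in (("canL",(145,285,180,315),.055,.070),("canR",(318,262,350,295),.055,.070),("jar",(200,280,232,308),.045,.062),("pull",(170,243,200,256),.055,.075),("lid",(135,180,245,243),.056,.076),("pulls",(170,243,200,256),.055,.075),("spantop",(135,180,245,243),.047,.056)):
    P=C[roi[1]:roi[3],roi[0]:roi[2]].reshape(-1,3)
    Q=P[(P[:,2]>lo)&(P[:,2]<hi)]*1000
    r=cv2.minAreaRect(Q[:,:2].astype(np.float32)); cc=cv2.minEnclosingCircle(Q[:,:2].astype(np.float32))
    print(n,len(Q),"mean",Q.mean(0).round(1),"rect",np.round(r[0],1),np.round(r[1],1),round(r[2],1),"circ",np.round(cc[0],1),round(cc[1],1))
# span girders: white
w=np.zeros(V.shape,np.uint8); w[200:235,150:222]=((V>190)&(S<40))[200:235,150:222]*255
ys,xs=np.nonzero(w); W=np.array([onz(s,x,y,.052)[:2] for x,y in zip(xs,ys)])*1000
r=cv2.minAreaRect(W.astype(np.float32)); print("span white",len(W),W.mean(0),r)
# lid line fits: front bar and back bar from cloud
Pm=C[180:243,135:245].reshape(-1,3)*1000; L=Pm[(Pm[:,2]>56)&(Pm[:,2]<76)]
for lo,hi in ((520,540),(598,618)):
    B=L[(L[:,0]>lo)&(L[:,0]<hi)]; print("bar",len(B),np.polyfit(B[:,1],B[:,0],1))
E
python3 meas2.py
```

```text
track c 627.3 44.3 size 142.7 119.9 ang 9.66
bridge c 595.3 -155.2 size 109.7 153.7 ang 7.7
tin c 413.5 -218.7 size 63.1 97.8 ang 5.93
box c 436.4 45.2 size 66.3 47.0 ang 77.61
canL 198 c [0.3836 0.3148] mid 0.43910541960929395 0.18917889972646668 ext 0.1489246258853445 0.29662335945174234 z 0.060475418172813454
canL c 383.8 315.3 size 32.0 45.1 ang 28.09
canR 184 c [ 0.4419 -0.0792] mid 0.4686458110360231 -0.027847485389162777 ext 0.0898438430318862 0.13742941077951662 z 0.06085619017867957
canR c 441.8 -79.0 size 32.1 34.7 ang 1.56
jar 175 c [0.3999 0.1876] mid 0.44720579085807133 0.12470659970830267 ext 0.1327238833877898 0.16767875941541427 z 0.05256311694500502
jar c 395.5 195.1 size 31.4 31.0 ang 47.18
cam [0.51356773 0.04086722 1.0921527 ]
canL 190 mean [381.4 319.2  60.4] rect [381.4 319.1] [33.2 34.4] 42.9 circ [382.3 319.4] 18.2
canR 180 mean [441.  -80.7  60.8] rect [440.8 -81.2] [32.9 32.7] 46.7 circ [440.8 -80.9] 17.4
jar 166 mean [396.3 192.   52.5] rect [396.  192.4] [32.3 30.4] 88.4 circ [396.3 192.2] 16.5
pull 86 mean [503.6 262.2  65.5] rect [505.3 262.8] [16.2 30.1] 1.5 circ [503.5 262.7] 15.2
lid 1510 mean [570.6 268.4  64.2] rect [572.4 267.9] [114.  187.5] 4.7 circ [581.7 268.9] 102.4
pulls 86 mean [503.6 262.2  65.5] rect [505.3 262.8] [16.2 30.1] 1.5 circ [503.5 262.7] 15.2
spantop 285 mean [565.4 262.6  51.8] rect [578.5 267.5] [100.  176.9] 3.8 circ [578.2 267.5] 101.4
span white 287 [564.57182931 265.50021304] ((564.4661865234375, 267.2984313964844), (35.124942779541016, 128.08203125), 3.646332025527954)
bar 404 [-2.31620093e-02  5.34795332e+02]
bar 406 [-9.18809968e-03  6.10173455e+02]
```

```bash
cat > go.py <<'E'
import sys,numpy as np
from station import manip
from scipy.spatial.transform import Rotation as Ro
# usage: go.py x y z theta_deg  (mm)
st=manip.sense(); R=Ro.from_quat(st["tool_rot"]).as_matrix(); p=st["tcp_pos"]*1000
th=np.degrees(np.arctan2(R[1,0],R[0,0]))
print("t",round(st["t"],2),"tcp",p.round(1),"th",round(th,1),"tilt",np.round(R[:2,2],3),"F",np.round(st["force"],1),"gap_mm",round(85.4*st["finger_gap"],1),"q",np.round(st["q"],2))
a=[float(v) for v in sys.argv[1:]]
if len(a)>=3:
    d=R.T@(np.array(a[:3])-p); print("dp cm",(d/10).round(2))
    if len(a)>3: print("roll",round(-np.radians((a[3]-th+180)%360-180),3))
E
python3 - <<'E'
from h import *
s=load("top0.npz"); im=s["image"]; hsv=cv2.cvtColor(im,cv2.COLOR_RGB2HSV); V=hsv[...,2].astype(int);S=hsv[...,1].astype(int)
w=np.zeros(V.shape,np.uint8); w[200:235,150:222]=((V>190)&(S<40))[200:235,150:222]
ys,xs=np.nonzero(w); W=np.array([onz(s,x,y,.052)[:2] for x,y in zip(xs,ys)])*1000
for g in (W[:,0]>565,W[:,0]<565):
    G=W[g]; v=cv2.fitLine(G.astype(np.float32),cv2.DIST_HUBER,0,.01,.01).ravel(); print(len(G),np.degrees(np.arctan2(-v[0]*np.sign(v[1]),abs(v[1]))),v[2:],G[:,1].min(),G[:,1].max())
E
python3 go.py 501 262.6 200 4
```

```text
140 4.4505625 [578.3462 266.4009] 204.2945672895518 331.6631386217648
147 4.3113084 [551.62177 265.4743 ] 203.29814119011772 330.4229102153345
t 0.1 tcp [ 282.8 -556.7  249.4] th 26.9 tilt [-0.001  0.002] F [-0.1 -0.3 -0.7] gap_mm 85.2 q [-1.28  0.53  1.43  0.    1.18 -0.18]
dp cm [ 56.54 -63.16   5.09]
roll 0.4
```

```bash
python3 -m creep '{"claw":[5,5,5,5,5,5,5,5,5,5,5,5],"dp":[[2,-2.2,0],[5,-5.5,0.2],[8,-9,0.5],[11,-12.3,0.8],[14,-15.7,1],[17,-19,1.3],[20,-22.3,1.6],[23,-25.7,2],[26,-29,2.3],[29,-32.4,2.6],[32,-35.7,2.9],[35,-39,3.2]],"roll":[0.05,0.1,0.15,0.2,0.25,0.3,0.35,0.39,0.39,0.39,0.39,0.39]}' 40; python3 go.py 500.5 262.2 150 4.4
```

```text
t: 1.3
tcp_pos: [0.4185, -0.0493, 0.2182]
tool_rot: [0.999, 0.04, -0.0, -0.0]
force: [1.2, 0.1, -0.6]
finger_gap: 0.59
t 1.3 tcp [418.5 -49.3 218.2] th 4.6 tilt [-0.  0.] F [ 1.2  0.1 -0.6] gap_mm 50.4 q [-0.38  0.31  1.96  0.    0.88  1.11]
dp cm [ 10.64 -30.4    6.82]
roll 0.003
```

```bash
python3 -m creep '{"claw":[5,5,5,5,5,5,5,5,5,5,5,5],"dp":[[1.5,-4.2,1],[3,-8.4,2],[4.5,-12.8,3],[6,-17.2,4],[7.5,-21.4,5],[9,-25.6,6],[10,-28.6,6.6],[10.6,-30.2,6.8],[10.6,-30.2,6.8],[10.6,-30.2,6.8],[10.6,-30.2,6.8],[10.6,-30.2,6.8]],"roll":[0,0,0,0,0,0,0,0,0,0,0,0]}' 40; python3 go.py 500.5 262.2 69.5 4.4
```

```text
t: 2.5
tcp_pos: [0.5, 0.257, 0.1507]
tool_rot: [0.999, 0.039, -0.0, 0.0]
force: [0.0, 0.4, 0.2]
finger_gap: 0.591
t 2.5 tcp [500.  257.  150.7] th 4.5 tilt [-0. -0.] F [0.  0.4 0.2] gap_mm 50.5 q [ 0.28  0.58  1.68 -0.    0.88  1.77]
dp cm [ 0.09 -0.52  8.12]
roll 0.001
```

Run:
```python
from station import imaging
from h import *
for n in ("side","top"):
    s=imaging.snapshot(n); np.savez(f"{n}1.npz",**s); im=s["image"][:,:,::-1]
    p=proj(s,[.503,.262,.06]); u,v=p.astype(int); print(n,p)
    c=im[max(0,v-50):v+50,max(0,u-65):u+65]; cv2.imwrite(f"pics/{n}1.png",cv2.resize(c,None,fx=5,fy=5,interpolation=cv2.INTER_CUBIC))
```

```text
side [259.74804115 178.95857648]
top [186.42976724 247.48768682]
```

```bash
python3 -m creep '{"claw":[5,5,5,5,5,2,2,2,2,2,2],"dp":[[0.05,-0.5,2],[0.05,-0.52,4],[0.05,-0.52,6],[0.05,-0.52,7.5],[0.05,-0.52,8.1],[0.05,-0.52,8.1],[0.05,-0.52,8.1],[0.05,-0.52,8.1],[0.05,-0.52,8.1],[0.05,-0.52,8.1],[0.05,-0.52,8.1]],"roll":[0,0,0,0,0,0,0,0,0,0,0]}' 40; python3 go.py
python3 - <<'E'
from station import imaging
from h import *
for n in ("side","top"):
    s=imaging.snapshot(n); np.savez(f"{n}1.npz",**s); im=s["image"][:,:,::-1]
    u,v=proj(s,[.503,.262,.06]).astype(int)
    c=im[max(0,v-50):v+50,max(0,u-65):u+65]; cv2.imwrite(f"pics/{n}2.png",cv2.resize(c,None,fx=5,fy=5,interpolation=cv2.INTER_CUBIC))
E
```

```text
t: 3.7
tcp_pos: [0.5001, 0.264, 0.0696]
tool_rot: [0.999, 0.04, 0.0, -0.0]
force: [-1.8, 3.9, -0.1]
finger_gap: 0.334
t 3.7 tcp [500.1 264.   69.6] th 4.6 tilt [0.    0.001] F [-1.8  3.9 -0.1] gap_mm 28.5 q [0.29 0.71 1.72 0.   0.71 1.78]
```

View pics/side2.png

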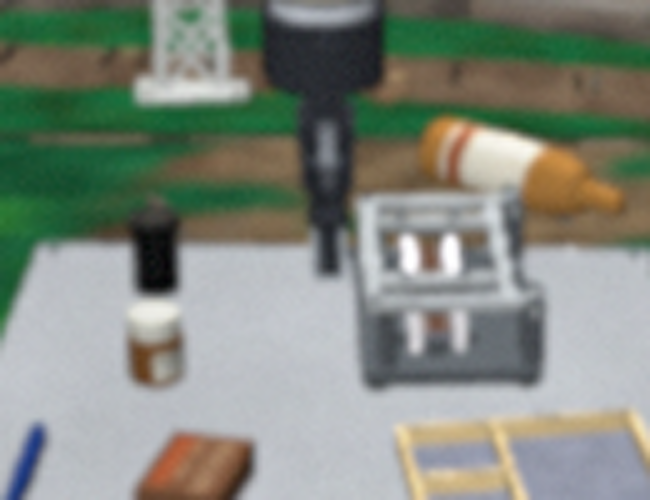

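```bash
python3 -m creep '{"claw":[2,2,2,2,2,2,2,2,2,2,2,2],"dp":[[0.04,0,-0.96],[0.29,0,-2.62],[0.86,0,-4.45],[1.77,0,-6.27],[2.98,0,-7.91],[4.45,0,-9.32],[6.13,0,-10.47],[7.99,0,-11.31],[9.96,0,-11.83],[11.75,0,-12.0],[13.55,0,-11.9],[15.08,0,-11.6]],"roll":[0,0,0,0,0,0,0,0,0,0,0,0]}' 40; python3 go.py
python3 - <<'E'
from station import imaging
from h import *
for n in ("side",):
    s=imaging.snapshot(n); im=s["image"][:,:,::-1]
    u,v=proj(s,[.583,.262,.06]).astype(int)
    c=im[max(0,v-70):v+50,max(0,u-75):u+75]; cv2.imwrite(f"pics/{n}3.png",cv2.resize(c,None,fx=4.5,fy=4.5,interpolation=cv2.INTER_CUBIC))
E
```

```text
t: 5.0
tcp_pos: [0.6523, 0.2756, 0.1877]
tool_rot: [0.999, 0.04, 0.002, -0.0]
force: [-1.5, 2.1, 5.5]
finger_gap: 0.335
t 5.0 tcp [652.3 275.6 187.7] th 4.6 tilt [0.003 0.   ] F [-1.5  2.1  5.5] gap_mm 28.6 q [ 0.24  0.71  1.26 -0.    1.17  1.73]
```

View pics/side3.png

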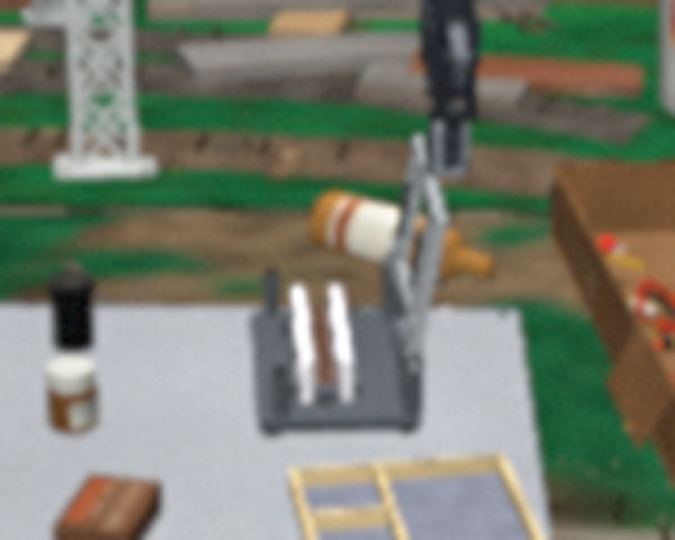

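The lid is past upright and still held: in the crop its top is at about (418,145) and the hinge at (415,365). I'll release it and rise.

```bash
python3 -m creep '{"claw":[5,5,5,5.5,5.5,5.5,5.5,5.5,5.5,5.5,5.5,5.5],"dp":[[0,0,0],[0,0,0],[0,0,0],[0,0,-1],[0,0,-3.5],[0,0,-6],[-2,0,-7],[-4,0,-7],[-6,0,-7],[-8,0,-7],[-9,0,-7],[-9,0,-7]],"roll":[0,0,0,0,0,0,-0.15,-0.3,-0.45,-0.6,-0.75,-0.9]}' 40; python3 go.py 565 267 120 94.4
python3 - <<'E'
from station import imaging
from h import *
for n in ("side",):
    s=imaging.snapshot(n); im=s["image"][:,:,::-1]
    u,v=proj(s,[.583,.262,.06]).astype(int)
    c=im[max(0,v-70):v+50,max(0,u-75):u+75]; cv2.imwrite(f"pics/{n}4.png",cv2.resize(c,None,fx=4.5,fy=4.5,interpolation=cv2.INTER_CUBIC))
E
```

```text
t: 6.25
tcp_pos: [0.5588, 0.2684, 0.2564]
tool_rot: [0.881, 0.474, -0.0, 0.0]
force: [-0.5, 0.8, -0.3]
finger_gap: 0.647
t 6.25 tcp [558.8 268.4 256.4] th 56.5 tilt [-0.001 -0.   ] F [-0.5  0.8 -0.3] gap_mm 55.3 q [ 0.27  0.51  1.44 -0.    1.19  0.85]
dp cm [ 0.23  0.6  13.64]
roll -0.661
```

View pics/side4.png

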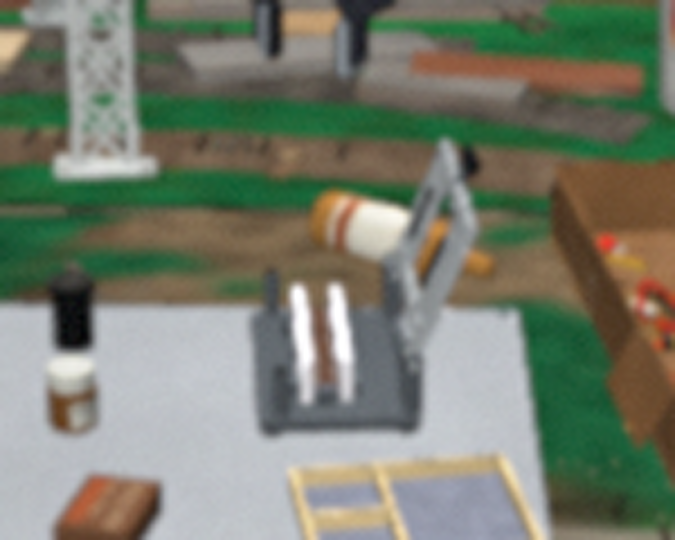

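The lid leans back on its stop: the pull is at (470,160) and the span is exposed at (320,345). Next I'll grip the span.

```bash
python3 -m creep '{"claw":[5.5,5.5,5.5,5.5,5.5,5.5,5.5,5.5,5.5,5.5,5.5,5.5],"dp":[[0.23,0.6,2],[0.23,0.6,5],[0.23,0.6,8.5],[0.23,0.6,11.5],[0.23,0.6,13.6],[0.23,0.6,15],[0.23,0.6,17],[0.23,0.6,19],[0.23,0.6,20.5],[0.23,0.6,21.1],[0.23,0.6,21.1],[0.23,0.6,21.1]],"roll":[-0.14,-0.28,-0.42,-0.56,-0.66,-0.66,-0.66,-0.66,-0.66,-0.66,-0.66,-0.66]}' 40; python3 go.py 565 267 45 94.4;python3 -m creep '{"claw":[2.5,2.5,2.5,2.5,2.5],"dp":[[0,0,0],[0,0,0],[0,0,0],[0,0,0],[0,0,0]],"roll":[0,0,0,0,0]}' 40; python3 go.py 565 267 45 94.4
```

```text
t: 7.5
tcp_pos: [0.567, 0.2671, 0.0449]
tool_rot: [0.683, 0.731, 0.0, -0.0]
force: [-0.8, 1.4, -0.1]
finger_gap: 0.639
t 7.5 tcp [567.  267.1  44.9] th 93.9 tilt [0. 0.] F [-0.8  1.4 -0.1] gap_mm 54.6 q [0.26 0.8  1.56 0.   0.78 0.19]
dp cm [-0.   -0.2  -0.01]
roll -0.008
t: 8.0
tcp_pos: [0.5676, 0.2673, 0.0456]
tool_rot: [0.682, 0.731, 0.001, 0.0]
force: [-0.8, -0.3, 5.8]
finger_gap: 0.384
t 8.0 tcp [567.6 267.3  45.6] th 93.9 tilt [0.002 0.001] F [-0.8 -0.3  5.8] gap_mm 32.8 q [0.26 0.8  1.56 0.   0.78 0.19]
dp cm [-0.01 -0.26  0.05]
roll -0.008
```

The fingers would reach below the tray rim at this grip height, so I'll regrip about 11 mm higher.

```bash
python3 -m creep '{"claw":[4.5,4.5,4.5,4.5,4.5,2.5,2.5,2.5,2.5,2.5],"dp":[[0,0,0],[0,0,0],[0,0,-0.5],[0,0,-1.05],[0,0,-1.05],[0,0,-1.05],[0,0,-1.05],[0,0,-1.05],[0,0,-1.05],[0,0,-1.05]],"roll":[0,0,0,0,0,0,0,0,0,0]}' 50; python3 go.py;python3 -m creep '{"claw":[2.5,2.5,2.5,2.5,2.5,2.5],"dp":[[0,0,-1],[0,0,-3],[0,0,-5.5],[0,0,-8],[0,0,-9],[0,0,-9]],"roll":[0,0,0,0,0,0]}' 50;  python3 go.py 622.6 -151.5 130 97.7;  python3 - <<'E'
from station import imaging
from h import *
for n in ("side",):
    s=imaging.snapshot(n); im=s["image"][:,:,::-1]
    u,v=proj(s,[.583,.262,.06]).astype(int)
    c=im[max(0,v-70):v+50,max(0,u-75):u+75]; cv2.imwrite(f"pics/{n}5.png",cv2.resize(c,None,fx=4.5,fy=4.5,interpolation=cv2.INTER_CUBIC))
E
```

```text
t: 9.0
tcp_pos: [0.5675, 0.2672, 0.0555]
tool_rot: [0.682, 0.731, 0.001, 0.0]
force: [-0.1, -0.8, 5.3]
finger_gap: 0.385
t 9.0 tcp [567.5 267.2  55.5] th 94.0 tilt [0.001 0.   ] F [-0.1 -0.8  5.3] gap_mm 32.8 q [ 0.26  0.79  1.56 -0.    0.79  0.19]
t: 9.6
tcp_pos: [0.5678, 0.2673, 0.1463]
tool_rot: [0.682, 0.731, 0.001, 0.001]
force: [-0.4, 0.0, -1.7]
finger_gap: 0.384
t 9.6 tcp [567.8 267.3 146.3] th 94.0 tilt [0.003 0.001] F [-0.4  0.  -1.7] gap_mm 32.8 q [0.26 0.66 1.52 0.   0.97 0.19]
dp cm [-42.16   2.57   1.61]
roll -0.065
```

View pics/side5.png

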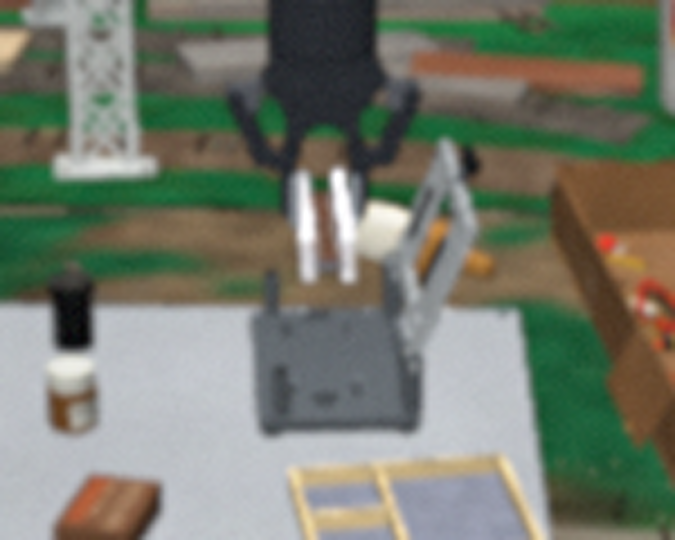

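The span is lifted level, its near end at about (325,270) in the crop. I'll carry it to the tray.

```bash
python3 -m creep '{"claw":[2.5,2.5,2.5,2.5,2.5,2.5,2.5,2.5,2.5,2.5,2.5,2.5],"dp":[[-1.5,0.1,0],[-4.5,0.3,0],[-9,0.6,0],[-13.5,0.8,0],[-18,1.1,0.2],[-22.5,1.4,0.4],[-27,1.7,0.7],[-31.5,2,1],[-36,2.2,1.3],[-39.5,2.4,1.6],[-41.5,2.55,1.6],[-42.2,2.57,1.6]],"roll":[0,0,-0.02,-0.03,-0.05,-0.065,-0.065,-0.065,-0.065,-0.065,-0.065,-0.065]}' 50; python3 -m creep '{"claw":[2.5,2.5],"dp":[[0,0,0],[0,0,0]],"roll":[0,0]}' 50; python3 go.py 622.6 -151.5 53 97.7
python3 - <<'E'
from station import imaging
from h import *
for n in ("side","top"):
    s=imaging.snapshot(n); im=s["image"][:,:,::-1]
    u,v=proj(s,[.6,-.15,.06]).astype(int)
    c=im[max(0,v-70):v+50,max(0,u-75):u+75]; cv2.imwrite(f"pics/{n}6.png",cv2.resize(c,None,fx=4.5,fy=4.5,interpolation=cv2.INTER_CUBIC))
E
```

```text
t: 10.85
tcp_pos: [0.6211, -0.1547, 0.1276]
tool_rot: [0.659, 0.752, -0.0, -0.001]
force: [-0.4, 0.3, -0.9]
finger_gap: 0.382
t: 11.05
tcp_pos: [0.6211, -0.1504, 0.1285]
tool_rot: [0.658, 0.753, -0.0, -0.001]
force: [-0.1, 1.5, -1.1]
finger_gap: 0.387
t 11.05 tcp [ 621.1 -150.4  128.5] th 97.7 tilt [-0.002  0.001] F [-0.1  1.5 -1.1] gap_mm 33.0 q [-0.41  0.69  1.49  0.    0.96 -0.55]
dp cm [-0.14  0.15  7.55]
roll 0.001
```

View pics/side6.png

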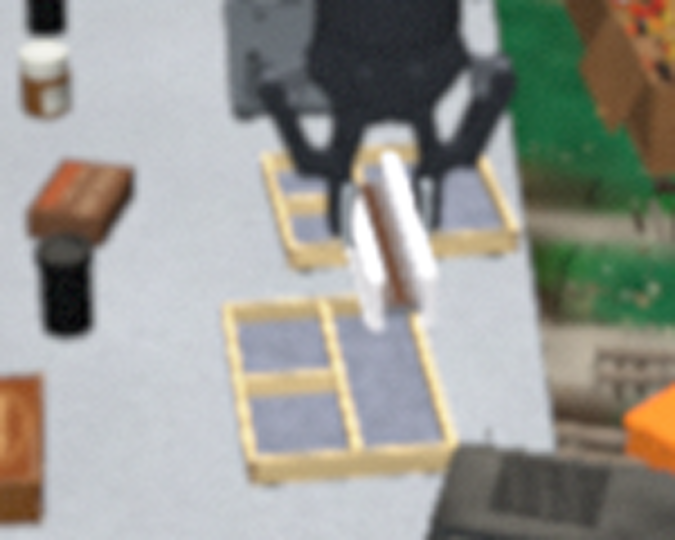

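View pics/top6.png

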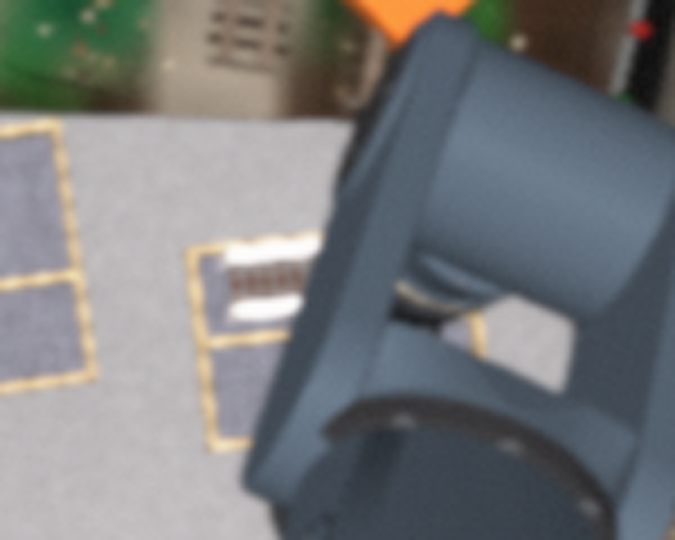

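```bash
python3 -m creep '{"claw":[2.5,2.5,2.5,2.5,2.5,2.5,2.5,2.5],"dp":[[-0.1,0.15,1.5],[-0.1,0.15,3],[-0.1,0.15,4.5],[-0.1,0.15,6],[-0.1,0.15,6.8],[-0.1,0.15,7.3],[-0.1,0.15,7.6],[-0.1,0.15,7.6]],"roll":[0,0,0,0,0,0,0,0]}' 50; python3 go.py 622.6 -151.5 51.5 97.7
```

```text
t: 11.95
tcp_pos: [0.6234, -0.1531, 0.0526]
tool_rot: [0.658, 0.753, -0.0, -0.0]
force: [-0.3, -1.0, -1.1]
finger_gap: 0.385
t 11.95 tcp [ 623.4 -153.1   52.6] th 97.7 tilt [-0.  0.] F [-0.3 -1.  -1.1] gap_mm 32.9 q [-0.41  0.81  1.52 -0.    0.82 -0.55]
dp cm [ 0.17 -0.06  0.11]
roll -0.001
```

```bash
python3 -m creep '{"claw":[2.5,2.5,4.8,4.8,4.8,4.8,4.8,5.5,5.5,5.5,5.5,5.5],"dp":[[0,0,0.1],[0,0,0.1],[0,0,0.1],[0,0,0.1],[0,0,0],[0,0,-2],[0,0,-5],[0,0,-8],[0,-2,-9],[0,-5,-9],[0,-8,-9],[0,-10,-9]],"roll":[0,0,0,0,0,0,0,0.15,0.3,0.45,0.6,0.75]}' 50; python3 go.py 441 -80.8 130 7.7;  python3 - <<'E'
from station import imaging
from h import *
for n in ("side","top"):
    s=imaging.snapshot(n); im=s["image"][:,:,::-1]
    u,v=proj(s,[.6,-.15,.06]).astype(int)
    c=im[max(0,v-70):v+50,max(0,u-75):u+75]; cv2.imwrite(f"pics/{n}7.png",cv2.resize(c,None,fx=4.5,fy=4.5,interpolation=cv2.INTER_CUBIC))
E
```

```text
t: 13.15
tcp_pos: [0.5222, -0.166, 0.1432]
tool_rot: [0.89, 0.457, -0.0, -0.0]
force: [0.0, -0.1, -0.4]
finger_gap: 0.643
t 13.15 tcp [ 522.2 -166.   143.2] th 54.3 tilt [-0.001  0.   ] F [ 0.  -0.1 -0.4] gap_mm 54.9 q [-0.51  0.58  1.72 -0.    0.84  0.11]
dp cm [  2.19 -11.57   1.33]
roll 0.814
```

View pics/side7.png

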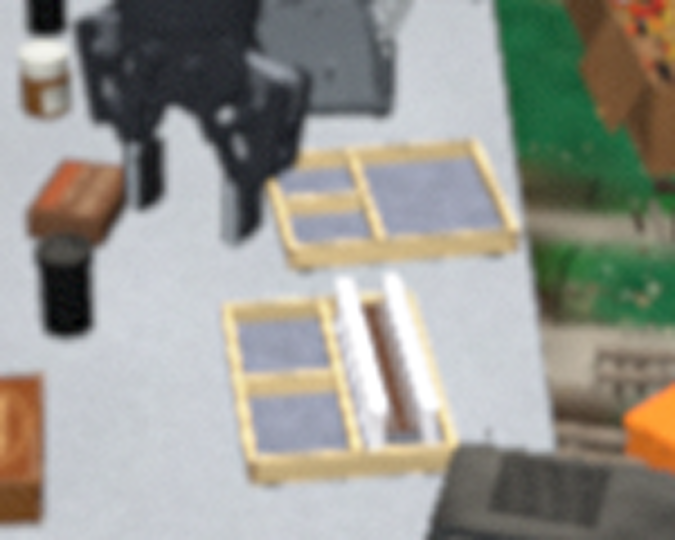

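The span lies in the long bay at crop (385,365), right way up. Next is the right-hand canister, at crop (67,290).

```bash
python3 -m creep '{"claw":[5.5,5.5,5.5,5.5,5.5,5.5,5.5,5.5,5.5,5.5,5.5,5.5],"dp":[[0.6,-3,0],[1.2,-6,0.2],[1.8,-9,0.5],[2.1,-11,1],[2.19,-11.57,1.3],[2.19,-11.57,1.3],[2.19,-11.57,1.3],[2.19,-11.57,3],[2.19,-11.57,6],[2.19,-11.57,8.5],[2.19,-11.57,9.6],[2.19,-11.57,9.6]],"roll":[0.14,0.28,0.42,0.56,0.7,0.81,0.81,0.81,0.81,0.81,0.81,0.81]}' 50; python3 go.py 441 -80.8 46 7.7
```

```text
t: 14.45
tcp_pos: [0.4426, -0.0816, 0.0457]
tool_rot: [0.997, 0.073, -0.001, -0.0]
force: [-0.2, -0.0, 0.3]
finger_gap: 0.641
t 14.45 tcp [442.6 -81.6  45.7] th 8.4 tilt [-0.002  0.001] F [-0.2 -0.   0.3] gap_mm 54.7 q [-0.43  0.69  2.01  0.    0.44  0.99]
dp cm [-0.15 -0.1  -0.03]
roll 0.012
```

```bash
python3 -m creep '{"claw":[2.5,2.5,2.5,2.5,2.5,2.5,2.5,2.5,2.5],"dp":[[-0.1,-0.05,0],[-0.1,-0.05,0],[-0.1,-0.05,0],[-0.1,-0.05,0],[-0.1,-0.05,0],[-0.1,-0.05,-1],[-0.1,-0.05,-3.5],[-0.1,-0.05,-6.5],[-0.1,-0.05,-8]],"roll":[0,0,0,0,0,0,0,0,0]}' 40; python3 go.py 575.5 -195.2 126 7.7
```

```text
t: 15.35
tcp_pos: [0.4419, -0.0814, 0.1291]
tool_rot: [0.997, 0.072, 0.001, 0.001]
force: [-0.1, 0.8, -0.5]
finger_gap: 0.387
t 15.35 tcp [441.9 -81.4 129.1] th 8.3 tilt [ 0.002 -0.001] F [-0.1  0.8 -0.5] gap_mm 33.1 q [-0.43  0.51  1.98 -0.    0.65  0.99]
dp cm [11.57 13.19  0.35]
roll 0.011
```

```bash
python3 -m creep '{"claw":[2.5,2.5,2.5,2.5,2.5,2.5,2.5,2.5,2.5],"dp":[[0.8,0.9,0],[3,3.5,0],[5.5,6.3,0],[8,9.1,0],[10,11.4,0],[11.2,12.8,0],[11.57,13.15,0],[11.57,13.15,0],[11.57,13.15,0]],"roll":[0,0,0,0,0.01,0.01,0.01,0.01,0.01]}' 40; python3 go.py 575.5 -195.2 57 7.7;  python3 - <<'E'
from station import imaging
from h import *
for n in ("side",):
    s=imaging.snapshot(n); im=s["image"][:,:,::-1]
    u,v=proj(s,[.6,-.15,.06]).astype(int)
    c=im[max(0,v-70):v+50,max(0,u-75):u+75]; cv2.imwrite(f"pics/{n}8.png",cv2.resize(c,None,fx=4.5,fy=4.5,interpolation=cv2.INTER_CUBIC))
E
```

```text
t: 16.25
tcp_pos: [0.5735, -0.1937, 0.126]
tool_rot: [0.998, 0.067, -0.001, -0.001]
force: [-0.3, 0.0, -1.2]
finger_gap: 0.392
t 16.25 tcp [ 573.5 -193.7  126. ] th 7.7 tilt [-0.003  0.002] F [-0.3  0.  -1.2] gap_mm 33.5 q [-0.51  0.66  1.58  0.    0.9   0.93]
dp cm [0.19 0.19 6.9 ]
roll 0.001
```

View pics/side8.png

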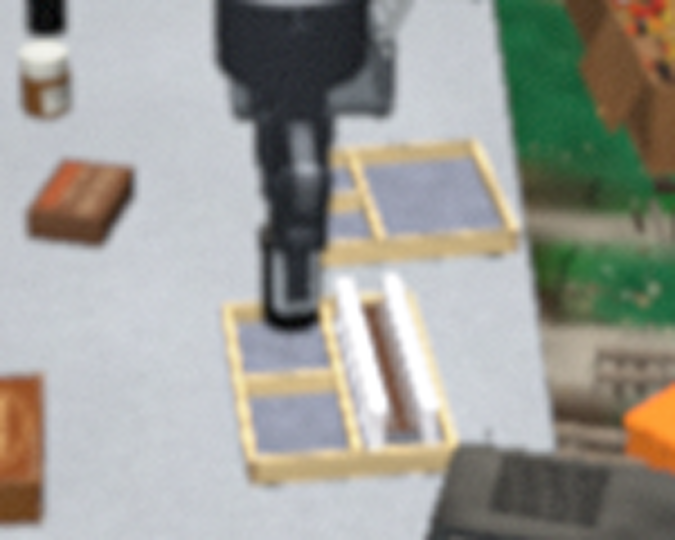

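The canister is held above the near (right) cell. I'll lower it and release.

```bash
python3 -m creep '{"claw":[2.5,2.5,2.5,2.5,2.5,2.5,4.6,4.6,4.6,4.6,4.6,4.6],"dp":[[0.1,0.1,1.5],[0.1,0.1,3.5],[0.1,0.1,5.2],[0.1,0.1,6.4],[0.1,0.1,6.95],[0.1,0.1,6.95],[0.1,0.1,6.95],[0.1,0.1,6.95],[0.1,0.1,6.9],[0.1,0.1,5],[0.1,0.1,2],[0.1,0.1,-1]],"roll":[0,0,0,0,0,0,0,0,0,0,0,0]}' 40; python3 go.py 396.2 192.2 126 7.7
```

```text
t: 17.5
tcp_pos: [0.5756, -0.1953, 0.137]
tool_rot: [0.998, 0.067, -0.001, -0.0]
force: [0.1, -0.1, -0.3]
finger_gap: 0.537
t 17.5 tcp [ 575.6 -195.3  137. ] th 7.7 tilt [-0.001  0.001] F [ 0.1 -0.1 -0.3] gap_mm 45.9 q [-0.51  0.65  1.57  0.    0.92  0.93]
dp cm [-12.57 -40.81   1.16]
roll 0.0
```

```bash
python3 -m creep '{"claw":[5.5,5.5,5.5,5.5,5.5,5.5,5.5,5.5,5.5,5.5,5.5,5.5],"dp":[[-0.8,-2.5,0],[-2.1,-6.8,0],[-3.5,-11.3,0],[-4.9,-15.8,0.2],[-6.2,-20.2,0.4],[-7.6,-24.7,0.6],[-9,-29.2,0.8],[-10.4,-33.7,1],[-11.6,-37.7,1.1],[-12.3,-40,1.1],[-12.57,-40.8,1.1],[-12.57,-40.8,1.1]],"roll":[0,0,0,0,0,0,0,0,0,0,0,0]}' 40; python3 go.py 396.2 192.2 44 7.7;  python3 - <<'E'
from station import imaging
from h import *
for n in ("side",):
    s=imaging.snapshot(n); im=s["image"][:,:,::-1]
    u,v=proj(s,[.6,-.15,.06]).astype(int)
    c=im[max(0,v-70):v+50,max(0,u-75):u+75]; cv2.imwrite(f"pics/{n}9.png",cv2.resize(c,None,fx=4.5,fy=4.5,interpolation=cv2.INTER_CUBIC))
E
```

```text
t: 18.7
tcp_pos: [0.3964, 0.1926, 0.1259]
tool_rot: [0.998, 0.069, 0.0, 0.0]
force: [0.3, 0.2, -0.1]
finger_gap: 0.647
t 18.7 tcp [396.4 192.6 125.9] th 7.9 tilt [ 0. -0.] F [ 0.3  0.2 -0.1] gap_mm 55.2 q [ 0.2   0.51  2.   -0.    0.63  1.63]
dp cm [-0.03  0.03  8.19]
roll 0.003
```

View pics/side9.png

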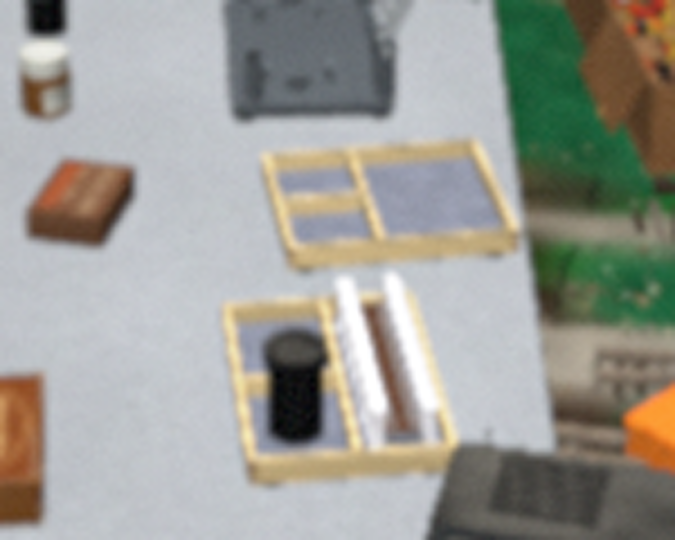

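The canister stands upright in the near cell, at crop (295,390). Next is the jar.

```bash
python3 -m creep '{"claw":[5.5,5.5,5.5,5.5,5.5,2.5,2.5,2.5,2.5,2.5,2.5],"dp":[[0,0,2],[0,0,4.5],[0,0,6.8],[0,0,8],[0,0,8.15],[0,0,8.15],[0,0,8.15],[0,0,8.15],[0,0,8.15],[0,0,8.15],[0,0,8.15]],"roll":[0,0,0,0,0,0,0,0,0,0,0]}' 35; python3 go.py; python3 -m creep '{"claw":[2.5,2.5,2.5,2.5,2.5],"dp":[[0,0,-1],[0,0,-3.5],[0,0,-6.5],[0,0,-8],[0,0,-8.4]],"roll":[0,0,0,0,0]}' 35; python3 go.py 565.6 -121.9 124 7.7
```

```text
t: 19.85
tcp_pos: [0.397, 0.192, 0.0448]
tool_rot: [0.998, 0.068, 0.001, -0.0]
force: [0.0, -1.1, 4.1]
finger_gap: 0.379
t 19.85 tcp [397.  192.   44.8] th 7.7 tilt [0.001 0.   ] F [ 0.  -1.1  4.1] gap_mm 32.4 q [ 0.2   0.69  2.04 -0.    0.41  1.63]
t: 20.35
tcp_pos: [0.3973, 0.1922, 0.1303]
tool_rot: [0.998, 0.067, 0.002, -0.0]
force: [-0.6, 0.4, -0.1]
finger_gap: 0.384
t 20.35 tcp [397.3 192.2 130.3] th 7.7 tilt [0.004 0.001] F [-0.6  0.4 -0.1] gap_mm 32.8 q [0.2  0.5  2.   0.   0.64 1.63]
dp cm [12.44 33.39  0.67]
roll 0.001
```

```bash
python3 -m creep '{"claw":[2.5,2.5,2.5,2.5,2.5,2.5,2.5,2.5,2.5,2.5,2.5,2.5],"dp":[[0.6,1.6,0],[1.8,4.9,0],[3.3,9,0],[4.9,13.2,0],[6.5,17.4,0],[8,21.6,0.2],[9.6,25.8,0.4],[11,29.6,0.6],[12,32.2,0.6],[12.44,33.3,0.6],[12.44,33.35,0.6],[12.44,33.35,0.6]],"roll":[0,0,0,0,0,0,0,0,0,0,0,0]}' 35; python3 go.py 565.6 -121.9 54.5 7.7;  python3 - <<'E'
from station import imaging
from h import *
for n in ("side",):
    s=imaging.snapshot(n); im=s["image"][:,:,::-1]
    u,v=proj(s,[.6,-.15,.06]).astype(int)
    c=im[max(0,v-70):v+50,max(0,u-75):u+75]; cv2.imwrite(f"pics/{n}10.png",cv2.resize(c,None,fx=4.5,fy=4.5,interpolation=cv2.INTER_CUBIC))
E
```

```text
t: 21.55
tcp_pos: [0.5632, -0.1204, 0.1217]
tool_rot: [0.998, 0.068, -0.001, -0.001]
force: [-0.5, 0.6, -1.1]
finger_gap: 0.382
t 21.55 tcp [ 563.2 -120.4  121.7] th 7.7 tilt [-0.003  0.002] F [-0.5  0.6 -1.1] gap_mm 32.6 q [-0.4   0.64  1.66  0.    0.84  1.03]
dp cm [0.23 0.19 6.72]
roll 0.001
```

View pics/side10.png

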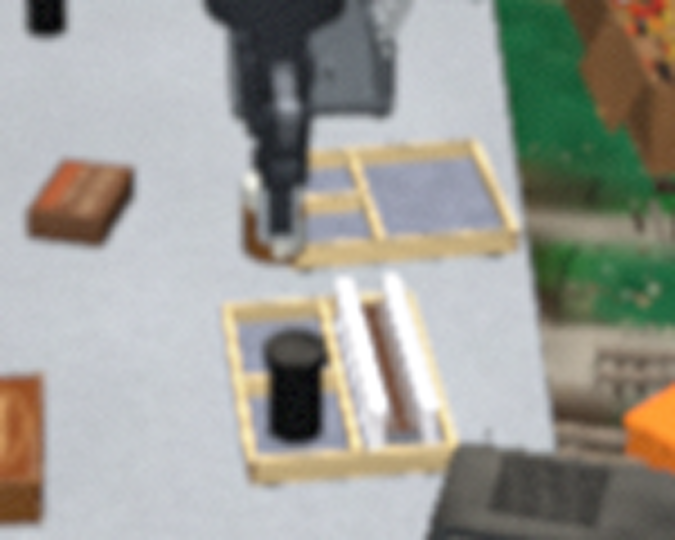

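The jar is held upright at crop (272,225). I'll lower it into the left cell.

```bash
python3 -m creep '{"claw":[2.5,2.5,2.5,2.5,2.5,2.5,4.6,4.6,4.6,4.6,4.6,4.6],"dp":[[0.1,0.1,1.5],[0.1,0.1,3.3],[0.1,0.1,5],[0.1,0.1,6.1],[0.1,0.1,6.7],[0.1,0.1,6.7],[0.1,0.1,6.7],[0.1,0.1,6.7],[0.1,0.1,6.7],[0.1,0.1,5],[0.1,0.1,2],[0.1,0.1,-2]],"roll":[0,0,0,0,0,0,0,0,0,0,0,0]}' 35; python3 go.py 413.5 -218.7 124 95.9;python3 - <<'E'
from station import imaging
from h import *
for n in ("side",):
    s=imaging.snapshot(n); im=s["image"][:,:,::-1]
    u,v=proj(s,[.6,-.15,.06]).astype(int)
    c=im[max(0,v-70):v+50,max(0,u-75):u+75]; cv2.imwrite(f"pics/{n}11.png",cv2.resize(c,None,fx=4.5,fy=4.5,interpolation=cv2.INTER_CUBIC))
E
```

```text
t: 22.8
tcp_pos: [0.5646, -0.1223, 0.1416]
tool_rot: [0.998, 0.067, -0.002, -0.001]
force: [0.1, -0.8, 0.4]
finger_gap: 0.536
t 22.8 tcp [ 564.6 -122.3  141.6] th 7.7 tilt [-0.004  0.002] F [ 0.1 -0.8  0.4] gap_mm 45.8 q [-0.41  0.61  1.65  0.    0.89  1.03]
dp cm [-16.26   7.53   1.81]
roll -1.539
```

View pics/side11.png

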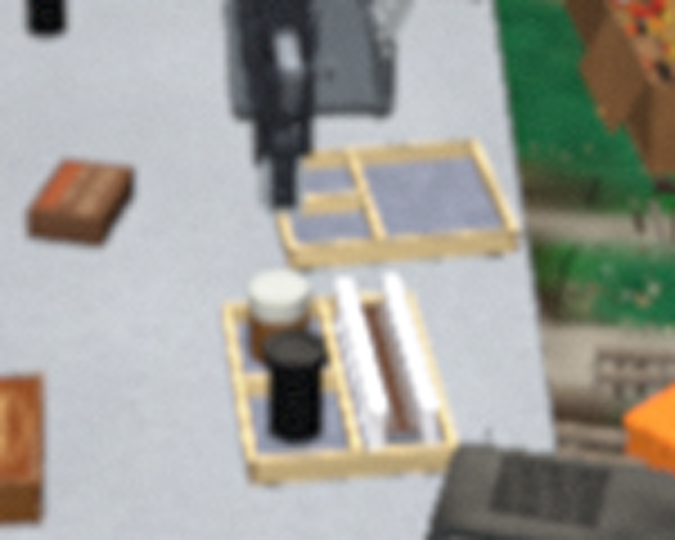

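The paint jar stands upright in the far cell, at crop (279,315), behind the canister. Next I'll move above the nail tin, open wide, and measure the tip height there.

```bash
python3 -m creep '{"claw":[5.5,6.5,7.5,8.3,8.3,8.3,8.3,8.3,8.3,8.3,8.3,8.3],"dp":[[-1,0.5,0],[-3,1.4,0],[-6,2.8,0.5],[-9,4.2,1],[-12,5.6,1.5],[-14.5,6.8,1.8],[-16,7.4,1.8],[-16.26,7.5,1.8],[-16.26,7.5,1.8],[-16.26,7.5,1.8],[-16.26,7.5,1.8],[-16.26,7.5,1.8]],"roll":[-0.15,-0.3,-0.45,-0.6,-0.75,-0.9,-1.05,-1.2,-1.35,-1.5,-1.54,-1.54]}' 50; python3 go.py 413.5 -218.7 44 95.9;python3 - <<'E'
from station import imaging
from h import *
s=imaging.snapshot("side"); np.savez("side12.npz",**s); im=s["image"][:,:,::-1]
u,v=proj(s,[.413,-.218,.06]).astype(int); print(u,v)
c=im[max(0,v-70):v+50,max(0,u-75):u+75]; cv2.imwrite("pics/side12.png",cv2.resize(c,None,fx=4.5,fy=4.5,interpolation=cv2.INTER_CUBIC))
C=cloud(s); P=C.reshape(-1,3)*1000
m=(abs(P[:,1]+218)<25)&(P[:,2]>50)&(P[:,2]<135)&(abs(P[:,0]-413)<70)
Q=P[m]
for sg in (-1,1):
    A=Q[(Q[:,0]-413)*sg>0]; print(len(A),np.sort(A[:,2])[:12].round(0),"x",np.percentile(A[A[:,2]<A[:,2].min()+15][:,0],[2,50,98]).round(0))
s=imaging.snapshot("top"); np.savez("top12.npz",**s); im=s["image"][:,:,::-1]
cv2.imwrite("pics/top12.png",im)
E
```

```text
t: 24.05
tcp_pos: [0.4149, -0.2191, 0.1244]
tool_rot: [0.67, 0.743, 0.0, 0.0]
force: [0.4, 0.1, -0.5]
finger_gap: 0.973
t 24.05 tcp [ 414.9 -219.1  124.4] th 95.9 tilt [ 0.001 -0.   ] F [ 0.4  0.1 -0.5] gap_mm 83.1 q [-0.72  0.54  1.93  0.    0.67 -0.83]
dp cm [ 0.06 -0.14  8.04]
roll 0.001
209 264
28 [121. 122. 123. 124. 126. 126. 126. 126. 127. 127. 127. 127.] x [362. 370. 375.]
31 [118. 119. 120. 123. 124. 124. 125. 126. 126. 126. 126. 126.] x [458. 462. 469.]
```

View pics/side12.png

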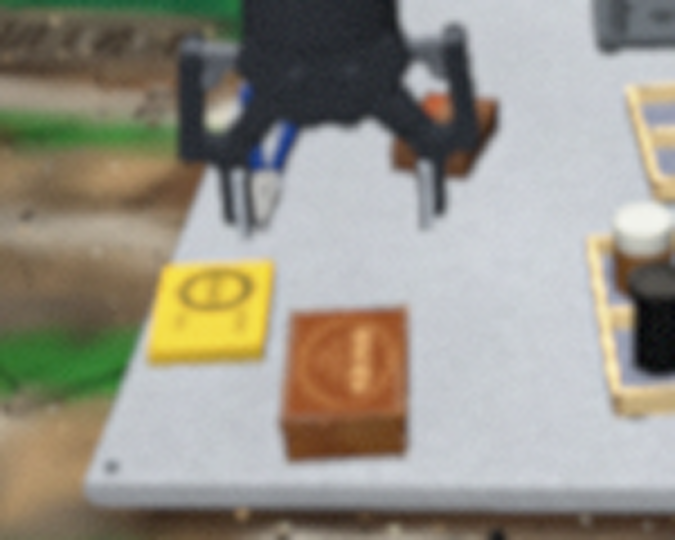

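```bash
python3 -m creep '{"claw":[8.3,8.3,8.3,8.3,8.3,8.3,5.5,5.5,5.5,5.5,5.5,5.5],"dp":[[0.05,-0.1,2],[0.05,-0.1,4.5],[0.05,-0.1,6.8],[0.05,-0.1,8],[0.05,-0.1,8.85],[0.05,-0.1,8.85],[0.05,-0.1,8.85],[0.05,-0.1,8.85],[0.05,-0.1,8.85],[0.05,-0.1,8.85],[0.05,-0.1,8.85],[0.05,-0.1,8.85]],"roll":[0,0,0,0,0,0,0,0,0,0,0,0]}' 60; python3 go.py; python3 -m creep '{"claw":[5.5,5.5,5.5,5.5,5.5,5.5],"dp":[[0,0,-0.5],[0,0,-2],[0,0,-4.5],[0,0,-7],[0,0,-8.6],[0,0,-9]],"roll":[0,0,0,0,0,0]}' 60; python3 go.py;python3 - <<'E'
from station import imaging
from h import *
s=imaging.snapshot("side"); np.savez("side13.npz",**s); im=s["image"][:,:,::-1]
u,v=proj(s,[.413,-.218,.06]).astype(int); print(u,v)
c=im[max(0,v-70):v+50,max(0,u-75):u+75]; cv2.imwrite("pics/side13.png",cv2.resize(c,None,fx=4.5,fy=4.5,interpolation=cv2.INTER_CUBIC))
E
```

```text
t: 25.35
tcp_pos: [0.4142, -0.2189, 0.0369]
tool_rot: [0.669, 0.743, -0.0, 0.001]
force: [0.4, -0.4, 6.5]
finger_gap: 0.724
t 25.35 tcp [ 414.2 -218.9   36.9] th 96.0 tilt [ 0.001 -0.001] F [ 0.4 -0.4  6.5] gap_mm 61.8 q [-0.73  0.72  1.97 -0.    0.45 -0.83]
t: 25.95
tcp_pos: [0.4145, -0.2191, 0.1277]
tool_rot: [0.669, 0.743, 0.0, 0.002]
force: [0.0, 0.3, -1.0]
finger_gap: 0.719
t 25.95 tcp [ 414.5 -219.1  127.7] th 96.0 tilt [ 0.003 -0.003] F [ 0.   0.3 -1. ] gap_mm 61.4 q [-0.73  0.53  1.93  0.    0.68 -0.83]
209 264
```

View pics/side13.png

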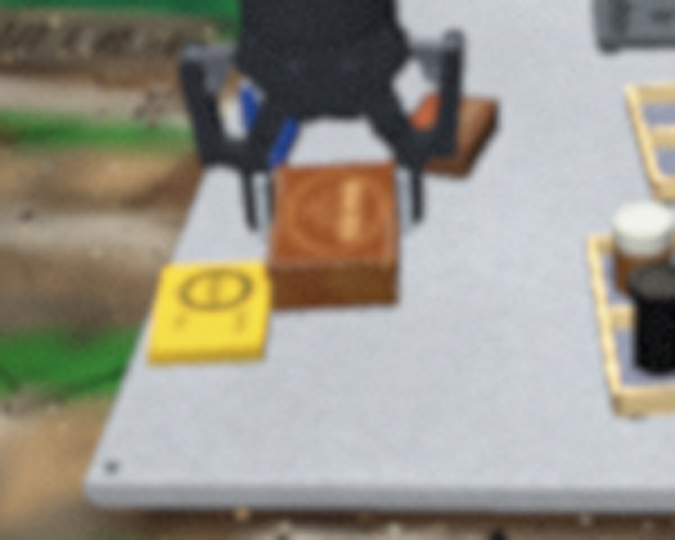

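The tin is lifted level, at crop (335,235). I'll carry it to the track tray's broad bay.

```bash
python3 go.py 654.9 48.9 122 99.7
```

```text
t 26.0 tcp [ 414.4 -218.9  127.3] th 96.0 tilt [ 0.002 -0.002] F [-0.2 -0.1 -1.8] gap_mm 61.6 q [-0.73  0.53  1.93  0.    0.68 -0.83]
dp cm [24.14 26.71  0.53]
roll -0.065
```

```bash
python3 -m creep '{"claw":[5.5,5.5,5.5,5.5,5.5,5.5,5.5,5.5,5.5,5.5,5.5,5.5],"dp":[[0.8,0.9,0],[2.5,2.8,0],[5,5.5,0],[7.5,8.3,0],[10.2,11.3,0],[12.9,14.3,0],[15.6,17.3,0.1],[18.3,20.2,0.2],[20.8,23,0.3],[22.8,25.2,0.4],[23.8,26.4,0.4],[24.1,26.7,0.4]],"roll":[0,0,-0.01,-0.02,-0.03,-0.05,-0.065,-0.065,-0.065,-0.065,-0.065,-0.065]}' 60; python3 -m creep '{"claw":[5.5,5.5,5.5],"dp":[[0,0,0],[0,0,0],[0,0,0]],"roll":[0,0,0]}' 60; python3 go.py 654.9 48.9 47.2 99.7
python3 - <<'E'
from station import imaging
from h import *
for n in ("side","top"):
    s=imaging.snapshot(n); im=s["image"][:,:,::-1]
    u,v=proj(s,[.64,.045,.06]).astype(int)
    c=im[max(0,v-70):v+50,max(0,u-75):u+75]; cv2.imwrite(f"pics/{n}14.png",cv2.resize(c,None,fx=4.5,fy=4.5,interpolation=cv2.INTER_CUBIC))
E
```

```text
t: 27.2
tcp_pos: [0.6546, 0.0516, 0.1198]
tool_rot: [0.644, 0.765, -0.0, -0.001]
force: [-0.4, 0.5, -1.0]
finger_gap: 0.723
t: 27.5
tcp_pos: [0.6534, 0.0481, 0.1214]
tool_rot: [0.645, 0.764, -0.0, -0.001]
force: [0.1, 0.4, -0.6]
finger_gap: 0.721
t 27.5 tcp [653.4  48.1 121.4] th 99.6 tilt [-0.002  0.   ] F [ 0.1  0.4 -0.6] gap_mm 61.6 q [-0.1   0.72  1.45 -0.    0.97 -0.26]
dp cm [0.05 0.17 7.42]
roll -0.001
```

View pics/side14.png

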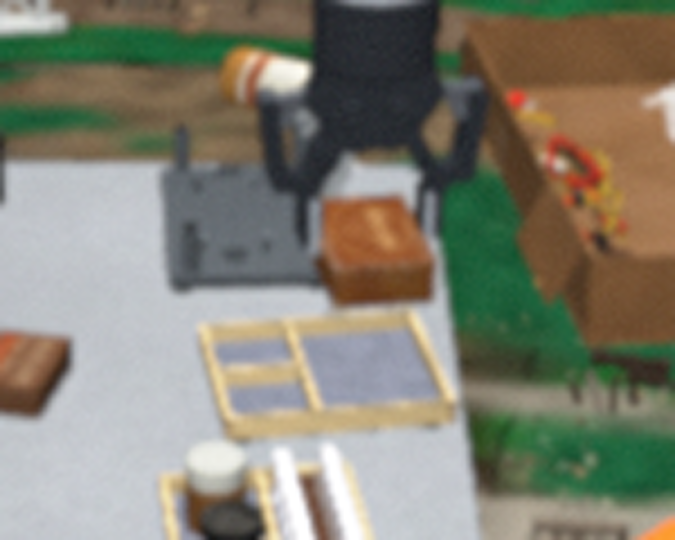

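View pics/top14.png

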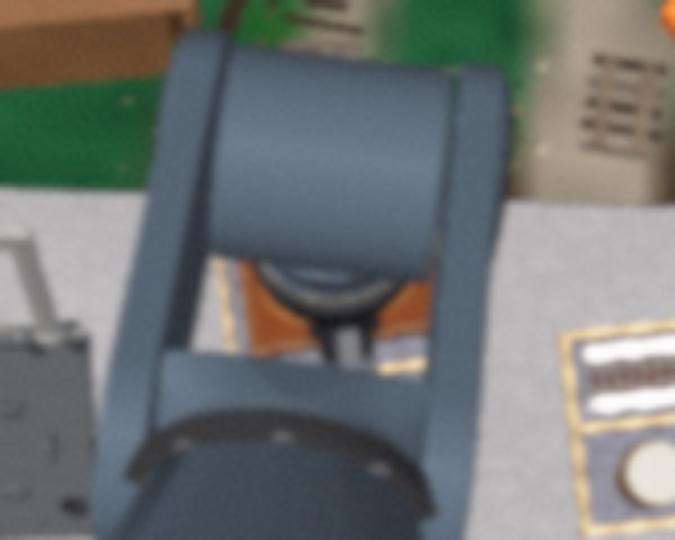

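The tin hangs level above the broad bay at crop (375,250). I'll lower and release it.

```bash
python3 -m creep '{"claw":[5.5,5.5,5.5,5.5,5.5,5.5,5.5],"dp":[[0.05,0.1,1.5],[0.05,0.1,3.5],[0.05,0.1,5.4],[0.05,0.1,6.6],[0.05,0.1,7.2],[0.05,0.1,7.4],[0.05,0.1,7.4]],"roll":[0,0,0,0,0,0,0]}' 60; python3 go.py 654.9 48.9 46.7 99.7
python3 - <<'E'
from station import imaging
from h import *
for n in ("side",):
    s=imaging.snapshot(n); im=s["image"][:,:,::-1]
    u,v=proj(s,[.64,.045,.06]).astype(int)
    c=im[max(0,v-70):v+50,max(0,u-75):u+75]; cv2.imwrite(f"pics/{n}15.png",cv2.resize(c,None,fx=4.5,fy=4.5,interpolation=cv2.INTER_CUBIC))
E
```

```text
t: 28.3
tcp_pos: [0.6555, 0.0495, 0.048]
tool_rot: [0.645, 0.764, 0.0, 0.0]
force: [0.9, -0.5, -1.0]
finger_gap: 0.721
t 28.3 tcp [655.5  49.5  48. ] th 99.7 tilt [ 0.001 -0.   ] F [ 0.9 -0.5 -1. ] gap_mm 61.6 q [-0.09  0.83  1.48  0.    0.84 -0.26]
dp cm [-0.05 -0.07  0.13]
roll -0.0
```

View pics/side15.png

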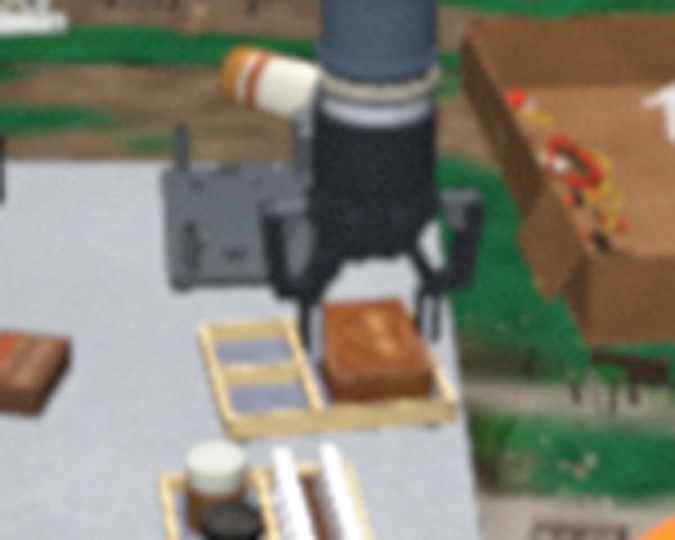

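The tin is in the broad bay at crop (378,350). I'll release it, then go for the last canister.

```bash
python3 -m creep '{"claw":[5.5,5.5,7.3,7.3,7.3,7.3,7.3,7.3,7.3,7.3,7.3,7.3],"dp":[[0,0,0.12],[0,0,0.12],[0,0,0.12],[0,0,0.12],[0,0,0.12],[0,0,-1],[0,0,-3.5],[0,0,-6],[0,0,-8],[0,0,-9],[1,-1,-9],[3,-3,-9]],"roll":[0,0,0,0,0,0,0,0,0,0,0.15,0.3]}' 60; python3 go.py 381.8 319.3 126 9.7;python3 - <<'E'
from station import imaging
from h import *
for n in ("side",):
    s=imaging.snapshot(n); im=s["image"][:,:,::-1]
    u,v=proj(s,[.64,.045,.06]).astype(int)
    c=im[max(0,v-70):v+50,max(0,u-75):u+75]; cv2.imwrite(f"pics/{n}16.png",cv2.resize(c,None,fx=4.5,fy=4.5,interpolation=cv2.INTER_CUBIC))
E
```

```text
t: 29.55
tcp_pos: [0.6224, 0.0731, 0.1388]
tool_rot: [0.754, 0.656, 0.001, 0.002]
force: [-0.3, 0.5, -0.6]
finger_gap: 0.857
t 29.55 tcp [622.4  73.1 138.8] th 82.0 tilt [ 0.004 -0.001] F [-0.3  0.5 -0.6] gap_mm 73.1 q [-0.06  0.67  1.53 -0.    0.95  0.08]
dp cm [ 21.05 -27.24   1.17]
roll 1.263
```

View pics/side16.png

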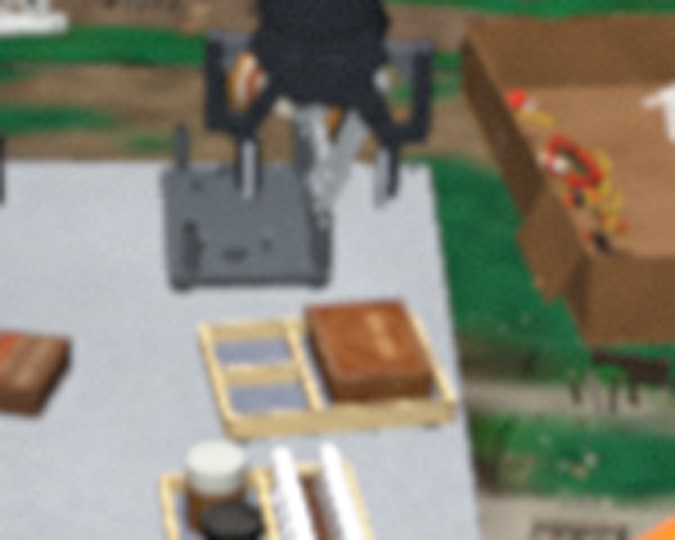

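```bash
python3 -m creep '{"claw":[7,6.5,6,5.5,5.5,5.5,5.5,5.5,5.5,5.5,5.5,5.5],"dp":[[2.4,-3.1,0],[5,-6.5,0.2],[7.8,-10.1,0.5],[10.6,-13.7,0.7],[13.4,-17.3,1],[16.2,-21,1.1],[18.8,-24.3,1.1],[20.5,-26.5,1.1],[21.05,-27.2,1.1],[21.05,-27.2,1.1],[21.05,-27.2,1.1],[21.05,-27.2,1.1]],"roll":[0.14,0.28,0.42,0.56,0.7,0.84,0.98,1.12,1.26,1.26,1.26,1.26]}' 40; python3 go.py 381.8 319.3 46 9.7;python3 - <<'E'
from station import imaging
from h import *
s=imaging.snapshot("top"); np.savez("top17.npz",**s); im=s["image"][:,:,::-1]
cv2.imwrite("pics/top17.png",im)
C=cloud(s)*1000
def reg(x0,x1,y0,y1,lo,hi):
    P=C.reshape(-1,3); m=(P[:,0]>x0)&(P[:,0]<x1)&(P[:,1]>y0)&(P[:,1]<y1)&(P[:,2]>lo)&(P[:,2]<hi); return P[m]
Q=reg(600,720,-20,110,38,60); r=cv2.minAreaRect(Q[:,:2].astype(np.float32)); print("tin top",len(Q),r,Q.mean(0)); A=np.c_[Q[:,:2]-Q[:,:2].mean(0),np.ones(len(Q))]; print("slope",np.linalg.lstsq(A,Q[:,2],rcond=None)[0])
Q=reg(590,660,-240,-60,42,60); r=cv2.minAreaRect(Q[:,:2].astype(np.float32)); print("span top",len(Q),r,Q.mean(0)); A=np.c_[Q[:,:2]-Q[:,:2].mean(0),np.ones(len(Q))]; print("slope",np.linalg.lstsq(A,Q[:,2],rcond=None)[0])
E
```

```text
t: 30.8
tcp_pos: [0.3793, 0.3179, 0.1269]
tool_rot: [0.996, 0.09, 0.0, -0.0]
force: [0.2, 0.7, -0.1]
finger_gap: 0.642
t 30.8 tcp [379.3 317.9 126.9] th 10.4 tilt [0.001 0.   ] F [ 0.2  0.7 -0.1] gap_mm 54.8 q [ 0.47  0.55  1.87 -0.    0.72  1.86]
dp cm [ 0.27 -0.09  8.09]
roll 0.012
tin top 1103 ((654.8397216796875, 46.858245849609375), (64.93193054199219, 97.29203796386719), 9.919767379760742) [654.27781981  46.71900974  46.24614258]
slope [ 2.06203665e-03 -3.55180497e-03  4.62461426e+01]
span top 331 ((622.5055541992188, -152.77297973632812), (33.99696731567383, 129.7980194091797), 8.084626197814941) [ 622.44739876 -152.72146763   48.02354588]
slope [4.55989535e-03 3.22900771e-03 4.80235459e+01]
```

View pics/top17.png

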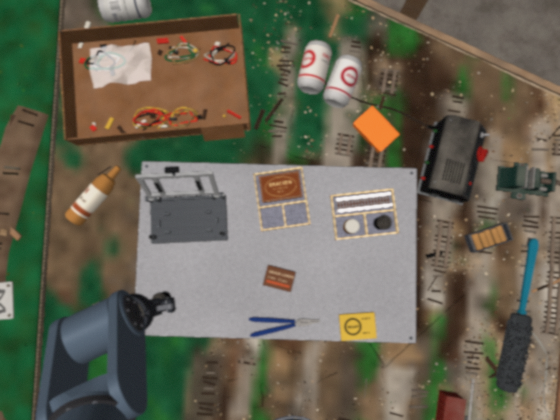

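From above, the tin sits in the track tray's broad bay at (281,186). The span is at (363,203), the jar at (352,227) and a canister at (382,222). The tin's top is at 46.2 mm and the span's at 48.0 mm, both level. Next is the last canister.

```bash
python3 -m creep '{"claw":[5.5,5.5,5.5,5.5,5.5,2.5,2.5,2.5,2.5,2.5,2.5],"dp":[[0.2,-0.1,2],[0.2,-0.1,4.5],[0.2,-0.1,6.8],[0.2,-0.1,7.9],[0.2,-0.1,8.1],[0.2,-0.1,8.1],[0.2,-0.1,8.1],[0.2,-0.1,8.1],[0.2,-0.1,8.1],[0.2,-0.1,8.1],[0.2,-0.1,8.1]],"roll":[0,0,0,0,0,0,0,0,0,0,0]}' 40; python3 go.py; python3 -m creep '{"claw":[2.5,2.5,2.5,2.5,2.5],"dp":[[0,0,-1],[0,0,-3.5],[0,0,-6.5],[0,0,-8],[0,0,-8.4]],"roll":[0,0,0,0,0]}' 40; python3 go.py 582.5 66 126 9.7
```

```text
t: 31.95
tcp_pos: [0.3805, 0.3199, 0.0464]
tool_rot: [0.996, 0.09, 0.001, -0.0]
force: [0.4, 0.6, 4.2]
finger_gap: 0.385
t 31.95 tcp [380.5 319.9  46.4] th 10.3 tilt [0.001 0.001] F [0.4 0.6 4.2] gap_mm 32.9 q [0.47 0.71 1.9  0.   0.53 1.86]
t: 32.45
tcp_pos: [0.381, 0.3202, 0.132]
tool_rot: [0.996, 0.09, 0.002, -0.001]
force: [-0.3, 0.7, -0.8]
finger_gap: 0.385
t 32.45 tcp [381.  320.2 132. ] th 10.3 tilt [0.004 0.002] F [-0.3  0.7 -0.8] gap_mm 32.9 q [0.47 0.55 1.86 0.   0.73 1.86]
dp cm [15.27 28.61  0.62]
roll 0.011
```

```bash
python3 -m creep '{"claw":[2.5,2.5,2.5,2.5,2.5,2.5,2.5,2.5,2.5,2.5,2.5,2.5],"dp":[[0.6,1.1,0],[1.9,3.6,0],[3.8,7.1,0],[5.8,10.8,0],[7.8,14.6,0.1],[9.8,18.4,0.2],[11.8,22.1,0.4],[13.6,25.5,0.5],[14.8,27.7,0.5],[15.27,28.6,0.5],[15.27,28.6,0.5],[15.27,28.6,0.5]],"roll":[0,0,0,0,0,0,0,0,0.01,0.01,0.01,0.01]}' 40; python3 go.py 582.5 66 56.4 9.7;  python3 - <<'E'
from station import imaging
from h import *
for n in ("side",):
    s=imaging.snapshot(n); im=s["image"][:,:,::-1]
    u,v=proj(s,[.6,.05,.06]).astype(int)
    c=im[max(0,v-70):v+50,max(0,u-75):u+75]; cv2.imwrite(f"pics/{n}18.png",cv2.resize(c,None,fx=4.5,fy=4.5,interpolation=cv2.INTER_CUBIC))
E
```

```text
t: 33.65
tcp_pos: [0.5799, 0.0661, 0.1239]
tool_rot: [0.996, 0.085, -0.002, -0.0]
force: [-0.7, 0.5, -0.1]
finger_gap: 0.385
t 33.65 tcp [579.9  66.1 123.9] th 9.7 tilt [-0.003  0.001] F [-0.7  0.5 -0.1] gap_mm 32.9 q [-0.08  0.64  1.64  0.    0.86  1.32]
dp cm [0.27 0.06 6.75]
roll 0.001
```

View pics/side18.png

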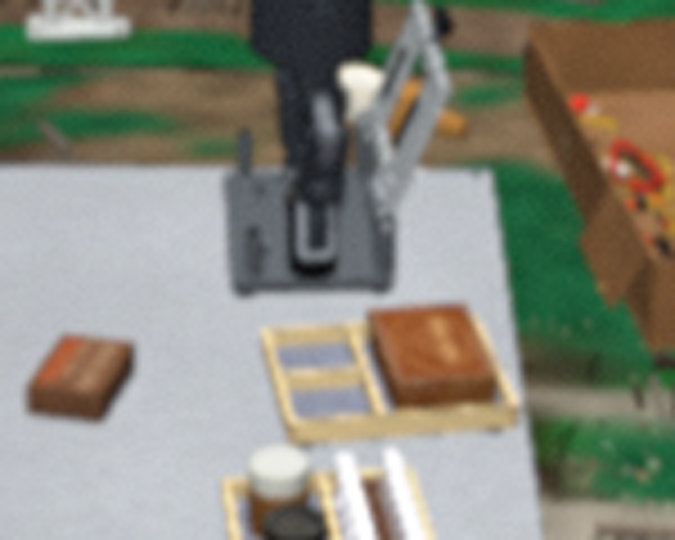

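The canister is held over the left cell of the track tray. I'll lower and release it.

```bash
python3 -m creep '{"claw":[2.5,2.5,2.5,2.5,2.5,2.5,2.5,4.6,4.6,4.6,4.6,4.6],"dp":[[0.15,0.05,1.5],[0.15,0.05,3.3],[0.15,0.05,5],[0.15,0.05,6.1],[0.15,0.05,6.7],[0.15,0.05,6.8],[0.15,0.05,6.8],[0.15,0.05,6.8],[0.15,0.05,6.8],[0.15,0.05,6.7],[0.15,0.05,4.5],[0.15,0.05,1.5]],"roll":[0,0,0,0,0,0,0,0,0,0,0,0]}' 40; python3 go.py 420 120 250 9.7
```

```text
t: 34.9
tcp_pos: [0.5819, 0.0653, 0.109]
tool_rot: [0.996, 0.085, -0.002, -0.0]
force: [0.7, -0.4, -0.4]
finger_gap: 0.539
t 34.9 tcp [581.9  65.3 109. ] th 9.7 tilt [-0.004  0.   ] F [ 0.7 -0.4 -0.4] gap_mm 46.1 q [-0.08  0.67  1.64 -0.    0.83  1.32]
dp cm [-15.09  -8.14 -14.03]
roll 0.0
```

```bash
python3 -m creep '{"claw":[4.6,4.6,4.6,4.6,4.6,4.6,4.6,4.6,4.6,4.6],"dp":[[0,0,-3],[0,0,-7],[-2,-1,-11],[-5,-3,-14],[-9,-5,-14],[-13,-7,-14],[-15,-8,-14],[-15,-8,-14],[-15,-8,-14],[-15,-8,-14]],"roll":[0,0,0,0,0,0,0,0,0,0]}'; python3 go.py;  python3 - <<'E'
from station import imaging
from h import *
for n in ("side","top"):
    s=imaging.snapshot(n); im=s["image"][:,:,::-1]; np.savez(f"{n}19.npz",**s)
    c=im[130:310,130:350] if n=="side" else im[150:330,130:420]
    cv2.imwrite(f"pics/{n}19.png",cv2.resize(c,None,fx=2.7,fy=2.7,interpolation=cv2.INTER_CUBIC))
    C=cloud(s)*1000; P=C.reshape(-1,3)
    if n=="top":
      for nm,x,y,h in (("canR",575.5,-195.2,72),("jar",565.6,-121.9,63),("canL",582.5,66,72)):
        Q=P[(abs(P[:,0]-x)<30)&(abs(P[:,1]-y)<30)&(P[:,2]>h-6)&(P[:,2]<h+8)]
        A=np.c_[Q[:,:2]-Q[:,:2].mean(0),np.ones(len(Q))]
        print(nm,len(Q),Q.mean(0).round(1),np.ptp(Q,0).round(1),"slope",np.linalg.lstsq(A,Q[:,2],rcond=None)[0].round(3))
E
```

```text
t: 35.9
tcp_pos: [0.4237, 0.1185, 0.2502]
tool_rot: [0.996, 0.085, 0.001, 0.0]
force: [0.7, 0.4, 0.5]
finger_gap: 0.534
t 35.9 tcp [423.7 118.5 250.2] th 9.7 tilt [ 0.003 -0.   ] F [0.7 0.4 0.5] gap_mm 45.6 q [ 0.02  0.28  1.88 -0.    0.98  1.42]
canR 181 [ 574.4 -194.4   70.8] [32.6 32.3  9.2] slope [ 7.0000e-03 -1.3000e-02  7.0809e+01]
jar 163 [ 564.  -122.7   62.6] [30.8 30.7 10. ] slope [-2.4000e-02 -2.0000e-02  6.2577e+01]
canL 178 [583.5  65.3  70.7] [32.7 32.7  9.8] slope [ 1.0000e-03 -6.0000e-03  7.0729e+01]
```

View pics/side19.png

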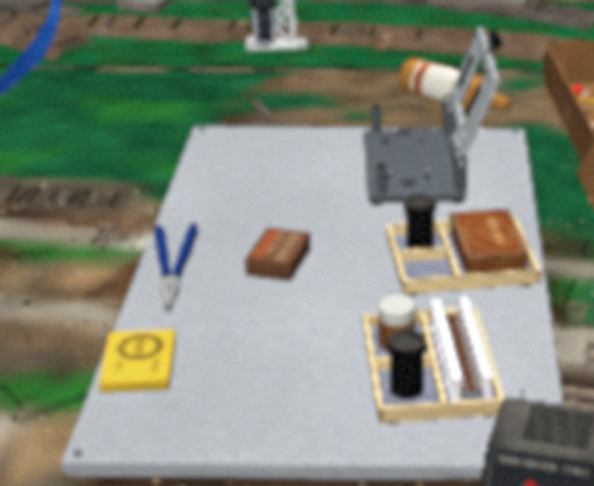

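View pics/top19.png

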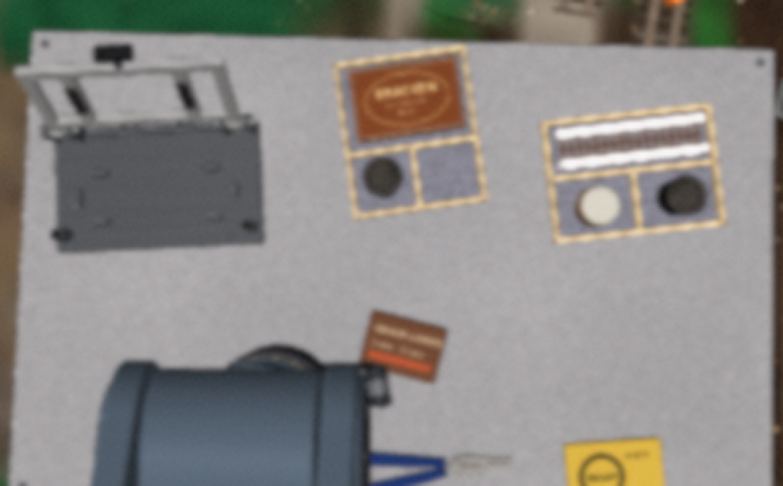

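Both final views agree. The lid is open, with its pull at (113,53) in the top crop. The span, jar and canister are in the bridge tray, at (632,138), (600,205) and (683,194). The tin and the other canister are in the track tray, at (408,95) and (382,177). The arm is clear, so I'll let it settle and hand in.

```bash
python3 -m creep '{"claw":[4.6,4.6,4.6],"dp":[[0,0,0],[0,0,0],[0,0,0]],"roll":[0,0,0]}'; python3 -c "
from station import workorder; print(workorder.sign_off())"
```

```text
t: 36.3
tcp_pos: [0.4221, 0.1187, 0.2496]
tool_rot: [0.996, 0.085, -0.0, -0.0]
force: [-0.5, 0.4, 0.5]
finger_gap: 0.538
the job is handed in; nothing more can be done
None
```

Both kits are made up and the job was handed in at 36.3 s, with the gripper clear of everything.

- **Jig:** I swung the lid past vertical and released it. It leans back on its stop, open by itself in every later picture.
- **Bridge tray:** the span lies right way up in the long bay. One canister stands in the right cell and the paint jar in the left.
- **Track tray:** the nail tin lies right way up in the broad bay, and the other canister stands in the left cell. The right cell is empty.

Heights measured from the top camera:

| Item | Measured top (mm) | Expected (mm) |
|---|---|---|
| Span | 48.0 | 48 |
| Nail tin | 46.2 | 46 |
| Canisters | about 70.8 | 72 |
| Paint jar | 62.6 | 63 |

All the tops are level to within about 2 degrees. The canisters read about 1 mm low, which is within the camera's calibration. No check failed or disagreed, and the highest wrist force I saw at the end of a move was about 6.5 N.

I regripped the span about 10 mm higher before lifting it, so the fingers would stay above the tray rim. The card box, yellow pack and other items not in the kits were not touched.

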